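# Slide the culture dish under the plate reader and start it

## Task

Push the single covered petri dish across the worktop and under the low bridge of the small white plate reader, until it rests against the stop bar at the rear. Then press the round start key on top of the reader all the way down and let go. Keep the dish flat on the worktop all the way (do not lift or tip it), and leave the other things where they stand.

Things in the scene. Friction and masses are not known exactly. Their poses are not given: they have to be found in the camera images.
- dish: The petri dish to be pushed: covered, round, flat, 90 mm in diameter and 16 mm high, about 40 g, lying loose on the worktop before the open front of the reader (two more dishes stand stacked far to the left and are not used). Origin at the centre of its underside. The lid overhangs: the full diameter runs from 6 to 16 mm above the worktop.
- reader: Fixed white plate reader: a low bridge standing on the worktop, no floor plate. Origin on the worktop under the bridge's centre; +x is the direction a dish is pushed in (open front at -x), z up. Bridge x -25 to +25 mm, 122 mm wide in y, underside 19 mm and top 43 mm above the worktop. Lane 97 mm wide between side rails (y = +-48.5, 20 mm high, x -30 to +52).
- reader_mouth (a point): Point on the worktop in the middle of the reader's open front, 44 mm before its origin (reader x = -44), level with the front tips of the flared lead-ins, which stand at y +-61 mm and are 18 mm high.
- reader_stop (a point): Point on the worktop at the middle of the front face of the rear stop bar (reader x = +46 mm); the bar is 13 mm high. A dish fully home touches it, its centre about 1 mm past the reader's origin, and still sticks out 19 mm before the bridge's front face, where it can be pushed.
- start_key_top (a point): Centre of the top of the start key: a black round button, 24 mm in diameter, standing 9 mm proud of a grey round housing (40 mm wide, 12 mm high) on top of the bridge, 30 mm from the bridge's centre towards the reader's -y side. It is pressed straight down.
- start_key (a joint): Travel of the start key in m: 0 released, 0.005 fully down; a spring returns it. About 4 N press it fully down.
- oil_bottle: Small bottle, 24 mm in diameter, 58 mm high. Bystander, loose, to be left alone. Origin at the centre of its underside.
- coverslip_box: Small square box, 32 x 32 x 22 mm high. Bystander, loose, to be left alone. Origin at the centre of its underside.
- tape_roll: Roll of tape lying flat, 54 mm in diameter, 19 mm high. Bystander, loose, to be left alone. Origin at the centre of its underside.
Not all that is in view belongs to the job. Leave any pink look-alike of the dish alone.

How it is judged:
By the outcome, as a careful person would: the job done as asked, in the order asked, and still so for the second after the job is handed in, with the robot touching nothing.
It also fails if it takes over 51 s, if anything falls off the work surface, if the arm or the gripper's body presses on something with over 40 N, if the wrist force passes 120 N, or if a joint passes its speed limit or range.

## Robot

A 7-joint arm with a two-finger parallel gripper is mounted at the origin on a cart in front of the work surface, level with it; the furniture and walls round the work are solid. World frame = base frame: x ahead of the robot, y to its left, z up, the work surface at z = 0. Lengths are in mm, angles in rad, forces in N, time in s.
With the tool pointing down it reaches from about 400 to 875 mm from the base axis. Payload 19.3 kg.
Tool frame: the origin (TCP) lies midway between the tips of the shut fingers; the grasp point (between the pads) lies 19 mm behind it; z points along the fingers, x is the direction in which the jaws open and shut, and the axes are right-handed (so a half turn about z gives the same grasp; the last joint's range is limited). The gripper opens to 85 mm and grips with 20 to 120 N. Pads are 22 mm wide; open, the fingers measure 114 mm over their backs; the gripper's body (76 mm by 85 mm) begins 54 mm behind the grasp point. The pads swing forward as they close: fully open they stand 13 mm farther back than shut.
Start: joints at [-1.287, 0.521, -0.036, 1.599, 0.021, 1.021, -0.113], TCP at [216.558, 586.273, 207.091] pointing down, gripper open.
Joint ranges: [-2.91, 2.91], [-0.3, 2.13], [-1.5, 1.42], [0.17, 2.43], [-1.26, 4.41], [0.16, 1.93], [-2.52, 2.52]. Speed limits (rad/s): [1.89, 1.89, 2.39, 2.39, 3.01, 3.01, 3.01].

## Interface

Orientations are given as [roll, pitch, yaw] about the fixed x, y, z axes, in that order (R = Rz(yaw) Ry(pitch) Rx(roll)).
In Python, from plant import manip gives the robot as it stands.
- The arm moves only by the tool send_rows, never from a script. Its argument "series" is a list of rows, each an object of numbers: "dx", "dy", "dz": the shift along the tool's x, y, z in mm; "spin": the turn about the tool's z in rad. A call has 1 to 10 rows; each row shifts and turns the pose as measured when the row begins, along the tool's axes as they then stand; what a row does not reach is not made up. A row lasts 1/12 s, in which the tool goes at most 41.7 mm and 7.16 degrees, less where a joint would pass 70% of its speed; a pose out of reach is approached as far as the arm can. A call is refused whole if a number of a shift passes 41.7 or a number of a turn 0.125, either way. A call with a gripper value outside its range is refused whole. "hand" is the opening, from -1 (shut) to 1 (fully open), set as the call begins (left out, the last holds). The fingers move at their own pace and stop on an object; "squeeze" is the grip in N (left out, the last holds). Time passes only in rows, so rows that do not move let the fingers close. It gives the time, the measured TCP pose, the force and the opening at its end, in the units of the state.
- manip.read_state(): the state, without advancing time (a new reading comes with each control period).
- manip.snapshot(name): name is "side" or "top"; returns a dict with "frame" (384x512x3 uint8, red, green, blue), "depth" (384x512 float32, mm along the optical axis (not along the pixel's ray), 0 where there is no reading), "fx", "fy", "cx", "cy" (pixels), "D" ([k1, k2, p1, p2, k3] as OpenCV has them; the pictures are not rectified), "rvec" (rotation vector, rad) and "tvec" (3), from world to camera coordinates, as OpenCV has them. Camera axes: x right, y down, z forward; pixel columns grow to the right and rows downward; lengths in mm; the calibration is good to about 2 mm. A picture is of the moment at which its call begins.
- manip.close_job(): hands the job in, once; it reports no verdict.
The state is a dict: "t": time; "joint_pos": joint angles; "joint_velocities": joint speeds; "joint_efforts": joint torques, N m; "tcp_pos": TCP position; "tool_rot": TCP orientation; "contact_force": force on the tool from outside, world axes, zero at the start; "moment": the same for the moment, N m; "opening": opening from 0.0 (shut) to 1.0 (fully open).
Only numpy, scipy, OpenCV 4.12 (cv2) and the standard library are available. Lean on these libraries where they do the work, as an engineer would, in place of code of your own. Each camera call takes 0.05 s, during which the arm holds its last target.

## Working session

There is one attempt and no reset: what is moved stays moved. The work goes in short steps, Python scripts to look and compute and a tool call to move; the robot and the scene stay as the last step left them, time stands still between calls to the robot, and variables do not carry over. Pictures are saved under pics/ and viewed, and the job is handed in when it is done.

Besides the shell and the picture viewer there is one more tool, called after ">>>" in YAML: its name, and indented under it one key for each argument. send_rows: Moves the arm, as the interface text tells. Its arguments: {"type":"object","properties":{"series":{"type":"array"},"hand":{"type":"number"},"squeeze":{"type":"number"}},"required":["series"]}

```bash
mkdir -p pics; ls
python3 - <<'E'
from plant import manip
import cv2,numpy as np
print(manip.read_state())
for n in("top","side"):
    s=manip.snapshot(n); cv2.imwrite(f"pics/{n}0.png",s["frame"][:,:,::-1]); np.savez(f"{n}0.npz",**s)
    print(n,{k:s[k] for k in s if k not in("frame","depth")}, (s["depth"]>0).mean())
E
```

```text
pics
{'t': 0.0, 'joint_pos': array([-1.28718061,  0.52201133, -0.0363595 ,  1.60000542,  0.02118485,
        1.02113778, -0.11277557]), 'joint_velocities': array([-0.00101726,  0.00230534,  0.00174683,  0.00172194,  0.00059863,
       -0.00076851, -0.00081129]), 'joint_efforts': array([ 3.88182934e-04, -9.27107191e+01,  1.97978765e+00, -3.69913638e+01,
        1.77987374e-02,  8.39170563e-03,  7.54030822e-06]), 'tcp_pos': array([216.43373964, 585.92255676, 206.52800033]), 'tool_rot': array([3.14153566e+00, 1.17628032e-03, 1.21701490e+00]), 'contact_force': array([ 0.10100314, -0.87890042,  0.15481772]), 'moment': array([-0.04337707,  0.05815963,  0.04677322]), 'opening': 1.001555518212647}
top {'fx': 457.719139388751, 'fy': 457.719139388751, 'cx': 258.149181068037, 'cy': 193.48903065982637, 'D': array([0.01028763, 0.        , 0.        , 0.        , 0.        ]), 'rvec': array([ 2.07531938, -2.13751391,  0.23529569]), 'tvec': array([-302.56951879,  595.76201821, 1368.64142712])} 0.9959767659505209
side {'fx': 414.9916333043893, 'fy': 414.9916333043893, 'cx': 249.74500131655972, 'cy': 186.0300114597385, 'D': array([0.0523896, 0.       , 0.       , 0.       , 0.       ]), 'rvec': array([ 2.07602126, -0.4438803 ,  0.22828707]), 'tvec': array([-653.14248578,   35.78042576, 1404.82434155])} 0.9959615071614584
```

View pics/top0.png

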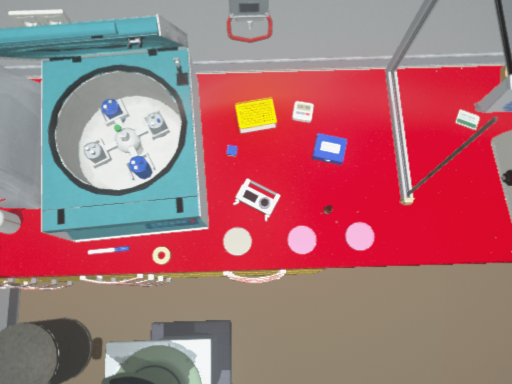

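View pics/side0.png

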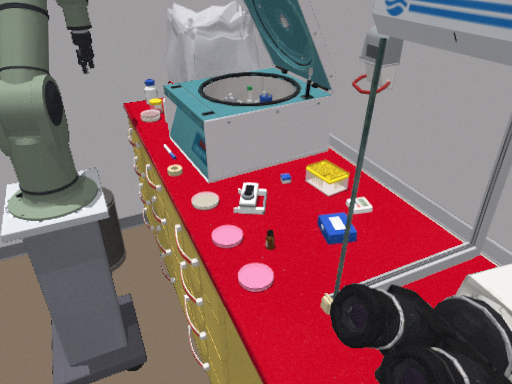

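The top view shows the off-white dish at about (237,241) and the reader at about (257,197). The pink look-alikes are at (301,239) and (360,236), the bottle at (327,209), the blue box at (232,151) and the tape at (161,256). Next I'll localise the dish and reader.

```bash
cat > h.py <<'E'
import numpy as np,cv2
from scipy.spatial.transform import Rotation as Ro
def K(s): return np.array([[s["fx"],0,s["cx"]],[0,s["fy"],s["cy"]],[0,0,1.]])
def ray(s,uv,z):
    uv=np.atleast_2d(np.array(uv,float)); n=cv2.undistortPoints(uv[:,None],K(s),s["D"])[:,0]
    R=cv2.Rodrigues(s["rvec"])[0]; C=-R.T@s["tvec"]; d=np.c_[n,np.ones(len(n))]@R
    return C+d*((z-C[2])/d[:,2])[:,None]
def cloud(s):
    v,u=np.mgrid[:384,:512]; uv=np.c_[u.ravel(),v.ravel()].astype(float)
    n=cv2.undistortPoints(uv[:,None],K(s),s["D"])[:,0]; Z=s["depth"].ravel()[:,None]
    R=cv2.Rodrigues(s["rvec"])[0]
    return ((np.c_[n,np.ones(len(n))]*Z-s["tvec"])@R).reshape(384,512,3)
def proj(s,P): return cv2.projectPoints(np.array(P,float).reshape(-1,3),s["rvec"],s["tvec"],K(s),s["D"])[0][:,0]
E
python3 - <<'E'
from h import *
for n,b in(("top",(130,130,390,275)),("side",(140,140,300,300))):
    s=dict(np.load(n+"0.npz")); f=s["frame"]; x0,y0,x1,y1=b
    k=3 if n=="top" else 4
    c=cv2.resize(f[y0:y1,x0:x1],None,fx=k,fy=k,interpolation=cv2.INTER_CUBIC)
    if n=="side": c=c[:600]
    cv2.imwrite(f"pics/{n}0z.png",c[:,:,::-1])
    hsv=cv2.cvtColor(f,cv2.COLOR_RGB2HSV); print(n)
    for nm,uv in (("dish",(237,241) if n=="top" else (205,200)),):
        print(f[uv[1],uv[0]],hsv[uv[1],uv[0]])
    # non-red, low sat comps
    m=((hsv[...,1]<110)).astype(np.uint8)
    m[:y0]=0;m[y1:]=0;m[:,:x0]=0;m[:,x1:]=0
    N,l,st,ce=cv2.connectedComponentsWithStats(m)
    P=cloud(s)
    for i in range(1,N):
        if st[i,4]>25: print(st[i],ce[i],f[l==i].mean(0).round(),ray(s,ce[i],15).round(1), np.percentile(P[l==i],[5,50,95],axis=0).round(0).tolist())
E
```

```text
top
[229 228 215] [ 28  16 229]
[ 130  130   79  107 4747] [168.83947756 173.25215926] [160. 175. 178.] [[674.5 -29.7  15. ]] [[482.0, -157.0, 32.0], [656.0, -47.0, 155.0], [775.0, 56.0, 254.0]]
[240 130  20   4  43] [246.95348837 130.81395349] [218. 189. 186.] [[ 813.9 -289.2   15. ]] [[811.0, -323.0, 1.0], [815.0, -286.0, 11.0], [819.0, -266.0, 29.0]]
[320 141  21  13 199] [330.03015075 146.95477387] [229. 234. 245.] [[ 749.1 -563.6   15. ]] [[725.0, -588.0, 30.0], [743.0, -560.0, 35.0], [761.0, -531.0, 40.0]]
[233 178  48  43 874] [256.59839817 197.81578947] [200. 190. 192.] [[ 583.7 -314.9   15. ]] [[532.0, -372.0, 4.0], [577.0, -315.0, 42.0], [633.0, -256.0, 61.0]]
[346 223  28  27 614] [359.44462541 235.91042345] [246. 184. 221.] [[ 450.2 -638.1   15. ]] [[415.0, -674.0, 11.0], [450.0, -638.0, 16.0], [485.0, -601.0, 21.0]]
[223 227  29  29 646] [236.96594427 240.95665635] [228. 219. 209.] [[ 445.6 -248.6   15. ]] [[408.0, -287.0, 9.0], [446.0, -249.0, 16.0], [483.0, -211.0, 21.0]]
[288 226  28  28 622] [301.5755627  239.51125402] [247. 187. 223.] [[ 444.1 -453.7   15. ]] [[408.
[... 2151 characters left out ...]
-280.0, -102.0], [365.0, -125.0, -94.0]]
[212 226  30  19 463] [226.68898488 234.97192225] [248. 158. 200.] [[ 441.7 -456.5   15. ]] [[407.0, -493.0, 13.0], [441.0, -458.0, 16.0], [476.0, -422.0, 19.0]]
[179 260  24  40 138] [186.31884058 278.44202899] [201. 184. 168.] [[ 287.9 -577.9   15. ]] [[331.0, -396.0, -388.0], [349.0, -238.0, -264.0], [365.0, -134.0, -255.0]]
[238 264  35  25 679] [255.17673049 275.51546392] [249. 159. 201.] [[ 448.1 -640.2   15. ]] [[413.0, -676.0, 14.0], [447.0, -641.0, 16.0], [484.0, -605.0, 18.0]]
[183 294   8   6  31] [186.22580645 296.96774194] [194. 183. 176.] [[ 270.5 -637.6   15. ]] [[342.0, -220.0, -486.0], [353.0, -210.0, -425.0], [365.0, -132.0, -419.0]]
```

View pics/top0z.png

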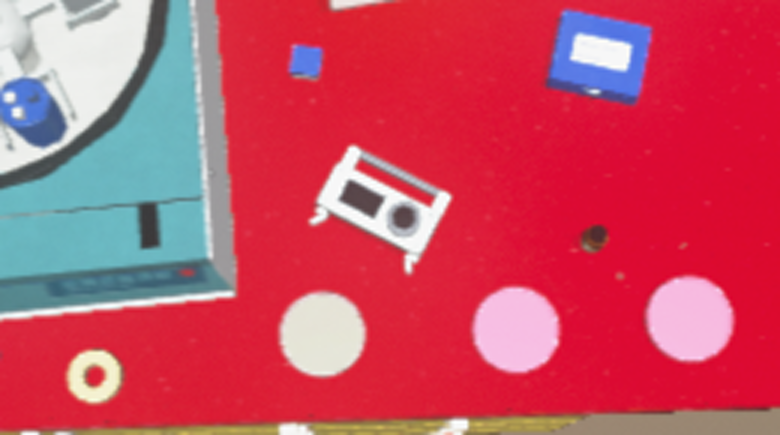

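View pics/side0z.png

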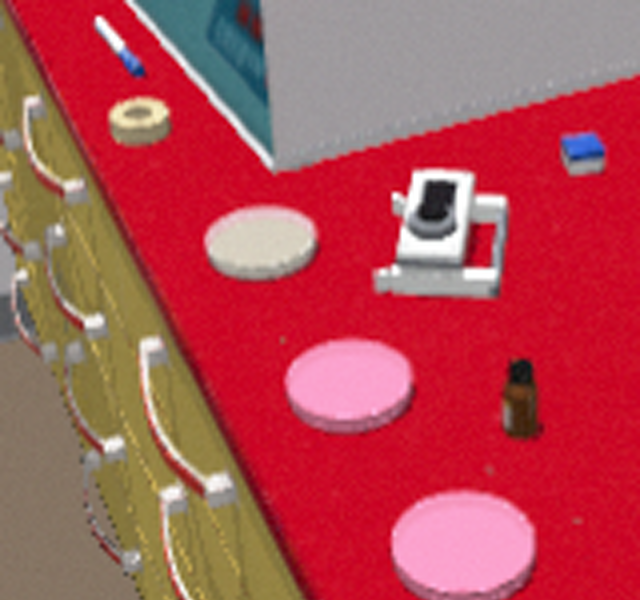

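```bash
python3 - <<'E'
from h import *
for n,b in(("top",(225,170,290,226)),("side",(228,178,275,220))):
    s=dict(np.load(n+"0.npz")); P=cloud(s); x0,y0,x1,y1=b; f=s["frame"]
    roi=np.zeros((384,512),bool); roi[y0:y1,x0:x1]=1
    hsv=cv2.cvtColor(f,cv2.COLOR_RGB2HSV)
    tab=P[roi&(hsv[...,1]>200)][:,2]; print("table z",np.percentile(tab,[5,50,95]))
    m=roi&(P[...,2]>34)&(P[...,2]<52); Q=P[m]
    r=cv2.minAreaRect(Q[:,:2].astype(np.float32)); print(n,"depthrect",r)
    # ray-cast of pixels at z=43
    m2=roi&(P[...,2]>33)
    uv=np.argwhere(m)[:,::-1]; X=ray(s,uv,43)[:,:2].astype(np.float32)
    print(" rayrect z43",cv2.minAreaRect(X))
    # all white mask
    dk=roi&(hsv[...,2]<90)
    N,l,st,ce=cv2.connectedComponentsWithStats(dk.astype(np.uint8))
    for i in range(1,N):
        if st[i,4]>8: print(" dark",st[i],ce[i],ray(s,ce[i],43).round(1),ray(s,ce[i],64).round(1),P[l==i].mean(0).round(1))
    # dish
    print("dish")
    g=roi*0;
E
python3 - <<'E'
from h import *
s=dict(np.load("top0.npz")); f=s["frame"]
c=cv2.resize(f[172:228,225:295],None,fx=10,fy=10,interpolation=cv2.INTER_CUBIC); cv2.imwrite("pics/topr.png",c[:,:,::-1])
s=dict(np.load("side0.npz")); f=s["frame"]
c=cv2.resize(f[178:220,228:275],None,fx=14,fy=14,interpolation=cv2.INTER_CUBIC); cv2.imwrite("pics/sider.png",c[:,:,::-1])
E
```

```text
table z [-4.59514005  0.721694    6.20356311]
top depthrect ((574.6337280273438, -312.97174072265625), (124.39863586425781, 50.57160568237305), 61.01447677612305)
 rayrect z43 ((573.1655883789062, -312.9993896484375), (123.94986724853516, 50.369476318359375), 61.15888595581055)
 dark [245 192  11   8  36] [249.27777778 195.33333333] [[ 586.4 -291.8   43. ]] [[ 581.8 -292.1   64. ]] [ 586.1 -291.8   44.6]
dish
table z [-2.26652561  0.17932422  2.83019893]
side depthrect ((570.9752197265625, -314.92431640625), (124.87984466552734, 50.93564987182617), 60.30033493041992)
 rayrect z43 ((568.907470703125, -320.7928466796875), (134.02394104003906, 50.955833435058594), 60.20499038696289)
 dark [244 185  10  11  67] [248.62686567 189.86567164] [[ 578.5 -300.1   43. ]] [[ 565.3 -331.5   64. ]] [ 572.1 -315.6   53.5]
dish
```

View pics/topr.png

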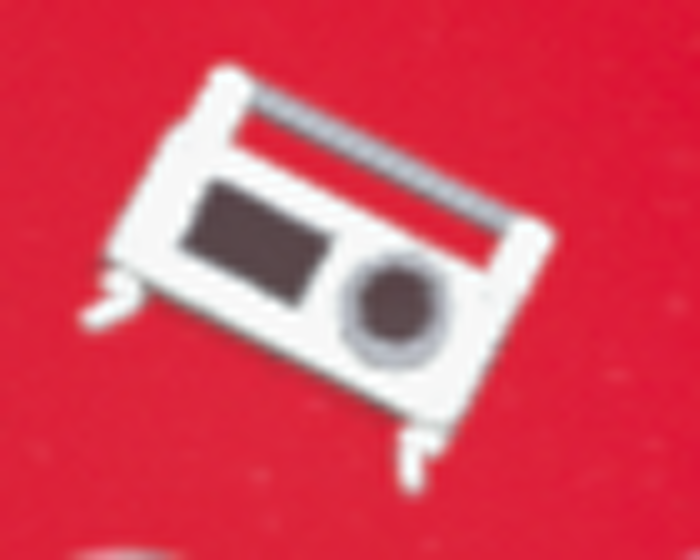

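View pics/sider.png

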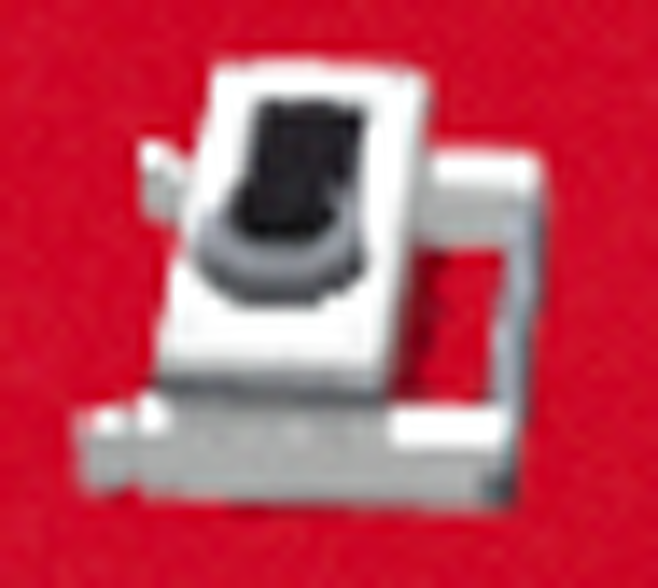

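Reader origin is about (573,-313), with its push axis at about -29°. The dish at (445.5,-248.6) is already near the lane axis. I'll start by retracting and raising the arm, and check how the rows respond.

>>> send_rows:
  series:
    - {"dx":-27,"dz":-11,"spin":0.03}
    - {"dx":-27,"dz":-11,"spin":0.03}
    - {"dx":-27,"dz":-11,"spin":0.03}
    - {"dx":-27,"dz":-11,"spin":0.03}
    - {"dx":-27,"dz":-11,"spin":0.03}
  hand: -0.06

```text
invalid input at $.series[0]: expected keys dx, dy, dz, spin
```

```bash
cat > st.py <<'E'
import sys,numpy as np
from plant import manip
from h import *
O=np.array([573.2,-313.]);th=-np.deg2rad(28.9)
def plan(wx,wy,wz):
    s=manip.read_state(); p=s["tcp_pos"];y=s["tool_rot"][2]
    d=np.array([wx,wy,wz])-p
    print("rows total dx %.1f dy %.1f dz %.1f |%.0f|  spin to align %.3f"%(d[0]*np.cos(y)+d[1]*np.sin(y),d[0]*np.sin(y)-d[1]*np.cos(y),-d[2],np.linalg.norm(d),y-(th+np.pi/2)))
s=manip.read_state()
print("t",s["t"],"p",s["tcp_pos"].round(1),"rpy",s["tool_rot"].round(3),"q",s["joint_pos"].round(2),"F",s["contact_force"].round(1),"open",round(s["opening"],3))
r=s["tcp_pos"][:2]-O; print("reader frame",round(r@[np.cos(th),np.sin(th)],1),round(r@[-np.sin(th),np.cos(th)],1))
if len(sys.argv)>3: plan(*map(float,sys.argv[1:4]))
E
python3 st.py 360 280 280
```

```text
t 0.1 p [216.5 586.  206.6] rpy [3.141e+00 1.000e-03 1.217e+00] q [-1.29  0.52 -0.04  1.6   0.02  1.02 -0.11] F [ 0.1  0.3 -0.3] open 1.0
reader frame -746.7 614.6
rows total dx -237.3 dy 240.6 dz -73.4 |346|  spin to align 0.151
```

>>> send_rows:
  series:
    - {"dx":-27,"dy":0,"dz":-12,"spin":0.03}
    - {"dx":-27,"dy":0,"dz":-12,"spin":0.03}
    - {"dx":-27,"dy":0,"dz":-12,"spin":0.03}
    - {"dx":-27,"dy":0,"dz":-12,"spin":0.03}
    - {"dx":-27,"dy":0,"dz":-12,"spin":0.03}
  hand: -0.06

```text
t: 0.52
tcp_pos: [161.1, 458.6, 262.9]
tool_rot: [3.139, 0.009, 1.061]
contact_force: [-0.9, 0.0, 1.8]
opening: 0.472
```

```bash
python3 st.py 360 280 280
```

```text
t 0.5167 p [161.1 458.6 262.9] rpy [3.139 0.009 1.061] q [-1.34  0.24 -0.02  1.88  0.    1.03 -0.3 ] F [-0.9  0.   1.8] open 0.472
reader frame -733.7 476.3
rows total dx -58.8 dy 260.8 dz -17.1 |268|  spin to align -0.005
```

>>> send_rows:
  series:
    - {"dx":-6.5,"dy":29,"dz":-2,"spin":0}
    - {"dx":-6.5,"dy":29,"dz":-2,"spin":0}
    - {"dx":-6.5,"dy":29,"dz":-2,"spin":0}
    - {"dx":-6.5,"dy":29,"dz":-2,"spin":0}
    - {"dx":-6.5,"dy":29,"dz":-2,"spin":0}
    - {"dx":-6.5,"dy":29,"dz":-2,"spin":0}
    - {"dx":-6.5,"dy":29,"dz":-2,"spin":0}
    - {"dx":-6.5,"dy":29,"dz":-2,"spin":0}
    - {"dx":-6.5,"dy":29,"dz":-2,"spin":0}

```text
t: 1.27
tcp_pos: [360.6, 271.8, 284.4]
tool_rot: [-3.141, 0.007, 1.071]
contact_force: [-0.0, 0.3, 0.2]
opening: 0.469
```

```bash
python3 st.py 445 20 280
```

```text
t 1.2667 p [360.6 271.8 284.4] rpy [-3.141  0.007  1.071] q [-0.94  0.16  0.18  1.93 -0.03  1.06  0.33] F [-0.   0.3  0.2] open 0.469
reader frame -468.7 409.2
rows total dx -180.5 dy 194.8 dz 4.4 |266|  spin to align 0.004
```

>>> send_rows:
  series:
    - {"dx":-20,"dy":22,"dz":0.5,"spin":0}
    - {"dx":-20,"dy":22,"dz":0.5,"spin":0}
    - {"dx":-20,"dy":22,"dz":0.5,"spin":0}
    - {"dx":-20,"dy":22,"dz":0.5,"spin":0}
    - {"dx":-20,"dy":22,"dz":0.5,"spin":0}
    - {"dx":-20,"dy":22,"dz":0.5,"spin":0}
    - {"dx":-20,"dy":22,"dz":0.5,"spin":0}
    - {"dx":-20,"dy":22,"dz":0.5,"spin":0}
    - {"dx":-20,"dy":22,"dz":0.5,"spin":0}

```text
t: 2.02
tcp_pos: [451.5, 6.1, 280.7]
tool_rot: [-3.14, 0.007, 1.071]
contact_force: [1.0, 1.0, -0.5]
opening: 0.47
```

```bash
python3 st.py 385 -217 200
```

```text
t 2.0167 p [451.5   6.1 280.7] rpy [-3.14   0.007  1.071] q [-0.51  0.17  0.42  1.95 -0.07  1.05  1.01] F [ 1.   1.  -0.5] open 0.47
reader frame -260.8 220.5
rows total dx -227.7 dy 48.6 dz 80.7 |246|  spin to align 0.004
```

>>> send_rows:
  series:
    - {"dx":-25,"dy":5.4,"dz":0,"spin":0}
    - {"dx":-25,"dy":5.4,"dz":0,"spin":0}
    - {"dx":-25,"dy":5.4,"dz":0,"spin":0}
    - {"dx":-25,"dy":5.4,"dz":0,"spin":0}
    - {"dx":-25,"dy":5.4,"dz":0,"spin":0}
    - {"dx":-25,"dy":5.4,"dz":20,"spin":0}
    - {"dx":-25,"dy":5.4,"dz":20,"spin":0}
    - {"dx":-25,"dy":5.4,"dz":20,"spin":0}
    - {"dx":-25,"dy":5.4,"dz":20,"spin":0}

```text
t: 2.77
tcp_pos: [384.7, -227.4, 202.1]
tool_rot: [3.136, 0.006, 1.07]
contact_force: [1.8, 0.3, 0.4]
opening: 0.47
```

```bash
python3 st.py 385 -217 200
python3 - <<'E'
from plant import manip
from h import *
for n in("top","side"):
    s=manip.snapshot(n); np.savez(n+"1.npz",**s); f=s["frame"]
    c=f[150:290,150:390] if n=="top" else f[60:300,60:330]
    c=cv2.resize(c,None,fx=3 if n=="top" else 2.2,fy=3 if n=="top" else 2.2); cv2.imwrite(f"pics/{n}1.png",c[:,:,::-1])
E
```

```text
t 2.7667 p [ 384.7 -227.4  202.1] rpy [3.136 0.006 1.07 ] q [-0.07  0.28  0.57  2.08 -0.19  0.83  1.68] F [1.8 0.3 0.4] open 0.47
reader frame -206.4 -16.1
rows total dx 9.2 dy -4.7 dz 2.1 |11|  spin to align 0.004
```

View pics/top1.png

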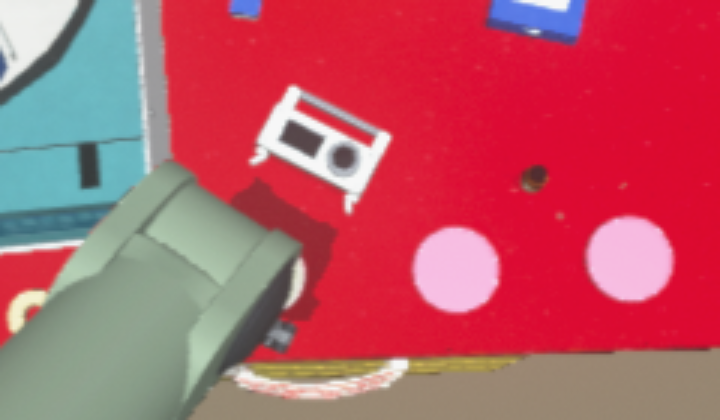

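View pics/side1.png

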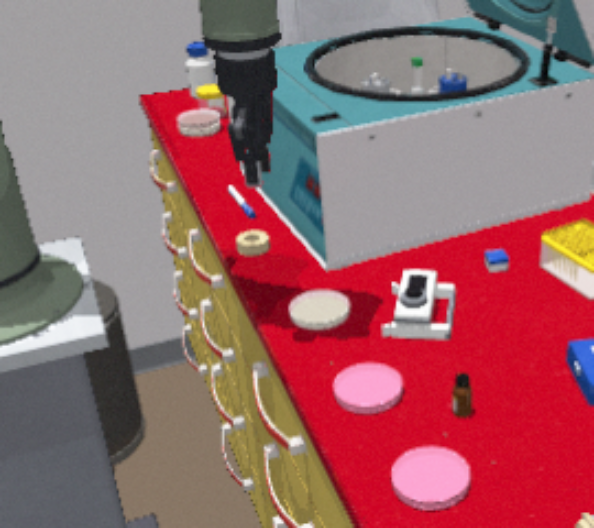

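>>> send_rows:
  series:
    - {"dx":5,"dy":-3,"dz":35,"spin":0.002}
    - {"dx":5.5,"dy":-2.5,"dz":35,"spin":0.002}
    - {"dx":0,"dy":0,"dz":35,"spin":0}
    - {"dx":0,"dy":0,"dz":35,"spin":0}
    - {"dx":0,"dy":0,"dz":20,"spin":0}
    - {"dx":0,"dy":0,"dz":0,"spin":0}

```text
t: 3.37
tcp_pos: [384.4, -218.1, 35.5]
tool_rot: [3.136, 0.006, 1.059]
contact_force: [-1.3, 0.7, 0.3]
opening: 0.47
```

```bash
python3 st.py 384.9 -215.4 5
```

```text
t 3.3667 p [ 384.4 -218.1   35.5] rpy [3.136 0.006 1.059] q [ 0.12  0.57  0.34  2.21 -0.45  0.41  1.88] F [-1.3  0.7  0.3] open 0.47
reader frame -211.2 -8.1
rows total dx 2.6 dy -0.9 dz 30.5 |31|  spin to align -0.008
```

>>> send_rows:
  series:
    - {"dx":2.5,"dy":-1,"dz":10,"spin":-0.006}
    - {"dx":0,"dy":0,"dz":9,"spin":0}
    - {"dx":0,"dy":0,"dz":7,"spin":0}
    - {"dx":0,"dy":0,"dz":4,"spin":0}
    - {"dx":0,"dy":0,"dz":0,"spin":0}

```text
t: 3.78
tcp_pos: [386.7, -215.2, 6.7]
tool_rot: [3.135, 0.005, 1.066]
contact_force: [0.1, 0.1, 1.0]
opening: 0.468
```

```bash
python3 st.py 384.9 -215.4 5
cat > look.py <<'E'
import sys
from plant import manip
from h import *
n=sys.argv[1]
for c in sys.argv[2:]:
    s=manip.snapshot(c); np.savez(f"{c}{n}.npz",**s); f=s["frame"]
    f=f[170:282,180:330] if c=="top" else f[130:260,140:300]
    cv2.imwrite(f"pics/{c}{n}.png",cv2.resize(f,None,fx=4.5,fy=4.5,interpolation=cv2.INTER_CUBIC)[:,:,::-1])
E
python3 look.py 2 side top
```

```text
t 3.7833 p [ 386.7 -215.2    6.7] rpy [3.135 0.005 1.066] q [ 0.16  0.63  0.28  2.22 -0.49  0.34  1.91] F [0.1 0.1 1. ] open 0.468
reader frame -210.6 -4.5
rows total dx -1.0 dy -1.5 dz 1.7 |2|  spin to align -0.001
```

View pics/side2.png

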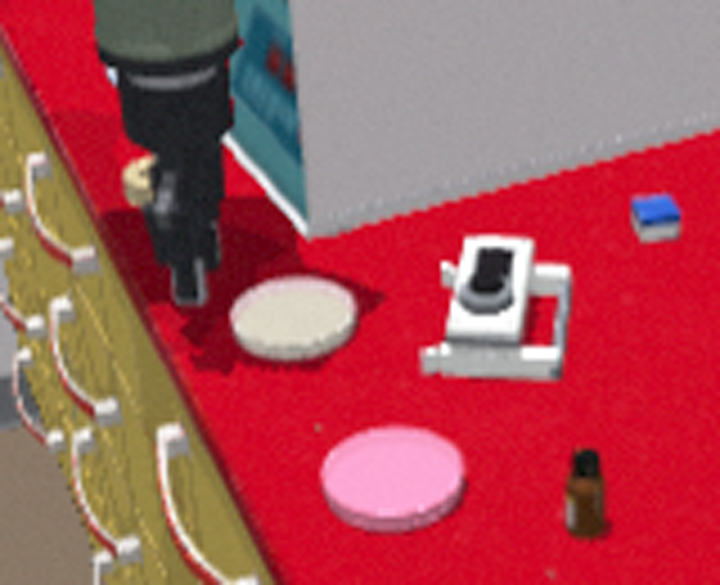

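View pics/top2.png

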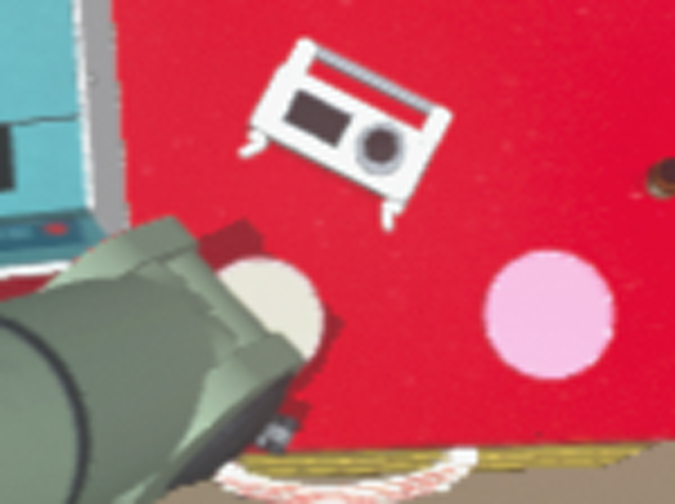

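Run:
```python
from h import *
s=dict(np.load("side2.npz")); P=cloud(s); f=s["frame"]
O=np.array([573.2,-313.]);th=-np.deg2rad(28.9)
for v in range(190,200):
    for u in range(178,187):
        p=P[v,u]; r=p[:2]-O
        if f[v,u,0]<110: print((u,v),f[v,u],(r@[np.cos(th),np.sin(th)]).round(0),(r@[-np.sin(th),np.cos(th)]).round(0),p[2].round(0))
t=dict(np.load("top2.npz"));P=cloud(t)
for uv in ((200,240),(215,235),(235,235),(190,250)): print(uv,P[uv[1],uv[0]].round(0))
```

```text
(178, 190) [81 71 75] -219.0 -37.0 65.0
(179, 190) [40 44 45] -216.0 -38.0 66.0
(180, 190) [32 28 39] -213.0 -35.0 64.0
(181, 190) [23 26 31] -209.0 -39.0 66.0
(182, 190) [33 35 39] -205.0 -42.0 69.0
(183, 190) [69 73 75] -205.0 -31.0 62.0
(184, 190) [108 109 114] -202.0 -31.0 62.0
(185, 190) [80 54 63] -212.0 14.0 34.0
(186, 190) [79 23 30] -209.0 16.0 33.0
(178, 191) [86 79 83] -222.0 -30.0 57.0
(179, 191) [45 45 48] -215.0 -41.0 64.0
(180, 191) [33 33 37] -213.0 -37.0 61.0
(181, 191) [35 36 38] -209.0 -39.0 63.0
(182, 191) [32 32 37] -206.0 -39.0 63.0
(183, 191) [56 57 62] -204.0 -33.0 60.0
(185, 191) [98 64 71] -226.0 62.0 -0.0
(186, 191) [103  18  30] -221.0 59.0 2.0
(178, 192) [104  89  96] -222.0 -30.0 53.0
(179, 192) [48 45 49] -218.0 -34.0 56.0
(180, 192) [32 35 34] -213.0 -37.0 58.0
(181, 192) [33 34 40] -210.0 -38.0 58.0
(182, 192) [33 33 37] -206.0 -39.0 59.0
(183, 192) [48 49 51] -205.0 -33.0 56.0
(185, 192) [109  73  83] -201.0 -26.0 51.0
(186, 192) [105  22  32] -219.0 50.0 4.0
(179, 193) [54 46 50] -217.0 -38.0 55.0
(180, 193) [34 36 39] -215.0 -33.0 52.0
(181, 193) [
[... 1375 characters left out ...]
, 197) [106  15  27] -215.0 27.0 -2.0
(180, 198) [105  22  34] -233.0 20.0 -2.0
(181, 198) [105  20  34] -229.0 17.0 -0.0
(182, 198) [102  23  34] -226.0 17.0 0.0
(183, 198) [102  20  32] -222.0 18.0 -0.0
(184, 198) [108  27  40] -219.0 18.0 -0.0
(185, 198) [107  10  28] -217.0 21.0 -2.0
(186, 198) [105   1  23] -212.0 17.0 1.0
(181, 199) [106  11  27] -227.0 10.0 0.0
(182, 199) [103   0  18] -224.0 12.0 -0.0
(183, 199) [105   1  24] -220.0 9.0 1.0
(184, 199) [103   2  23] -219.0 17.0 -3.0
(185, 199) [104   7  21] -213.0 8.0 2.0
(186, 199) [103   0  17] -211.0 14.0 -1.0
(200, 240) [ 387. -197.  542.]
(215, 235) [ 408. -219.  457.]
(235, 235) [ 464. -243.   17.]
(190, 250) [ 361. -187.  615.]
```

Run:
```python
from h import *
s=dict(np.load("side2.npz"))
O=np.array([573.2,-313.]);th=-np.deg2rad(28.9)
W=lambda x,y,z:[O[0]+x*np.cos(th)-y*np.sin(th),O[1]+x*np.sin(th)+y*np.cos(th),z]
for y in(-39,-24,16,30):
  for z in (7,15,35): print(y,z,[proj(s,W(x,y,z))[0].round(1).tolist() for x in(-221,-200)])
f=s["frame"][165:215,160:215]
cv2.imwrite("pics/side2f.png",cv2.resize(f,None,fx=12,fy=12,interpolation=cv2.INTER_NEAREST)[:,:,::-1])
```

```text
-39 7 [[179.2, 205.7], [185.6, 205.9]]
-39 15 [[178.9, 203.6], [185.4, 203.9]]
-39 35 [[178.2, 198.4], [184.8, 198.6]]
-24 7 [[180.3, 203.1], [186.6, 203.3]]
-24 15 [[180.0, 201.0], [186.4, 201.3]]
-24 35 [[179.4, 195.8], [185.8, 196.0]]
16 7 [[183.1, 196.5], [189.3, 196.7]]
16 15 [[182.8, 194.4], [189.1, 194.7]]
16 35 [[182.2, 189.3], [188.5, 189.5]]
30 7 [[184.0, 194.2], [190.2, 194.4]]
30 15 [[183.8, 192.2], [190.0, 192.4]]
30 35 [[183.2, 187.1], [189.5, 187.3]]
```

View pics/side2f.png

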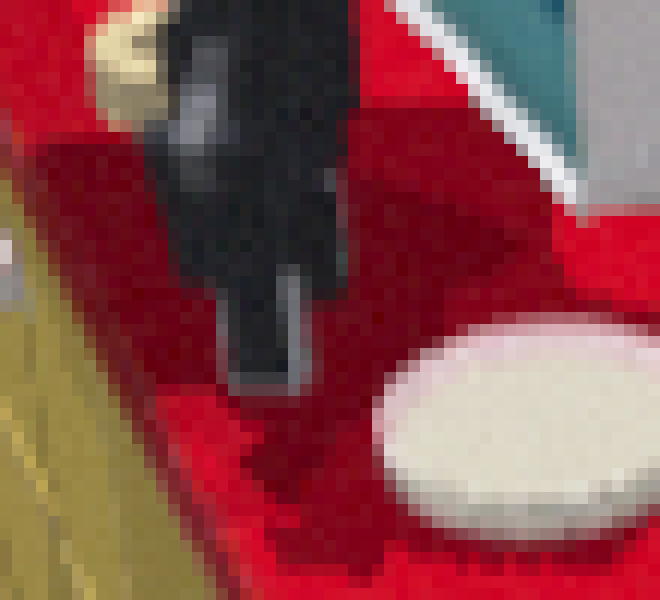

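The fingertips seem to sit about 35 mm above the table while the TCP reads 6.7 mm. Before pushing, I'll raise the arm a little, shut the fingers and compare tip height again.

>>> send_rows:
  series:
    - {"dx":0,"dy":0,"dz":-15,"spin":0}
    - {"dx":0,"dy":0,"dz":0,"spin":0}
    - {"dx":0,"dy":0,"dz":0,"spin":0}
    - {"dx":0,"dy":0,"dz":0,"spin":0}
    - {"dx":0,"dy":0,"dz":0,"spin":0}
  hand: -1

```text
t: 4.3
tcp_pos: [387.8, -215.6, 24.4]
tool_rot: [3.131, 0.005, 1.065]
contact_force: [0.1, -0.8, 0.6]
opening: -0.004
```

```bash
python3 st.py 384.9 -215.4 5
cat > tip.py <<'E'
import sys
from plant import manip
from h import *
s=manip.snapshot("side"); P=cloud(s); f=s["frame"]; st=manip.read_state()
O=np.array([573.2,-313.]);th=-np.deg2rad(28.9)
p=st["tcp_pos"]; c=proj(s,p)[0]; print("tcp px",c.round(1),"z",p[2].round(1))
g=(f.max(2)<110)&(f.max(2).astype(int)-f.min(2)<25)
u0=int(c[0])
for u in range(u0-8,u0+10):
    vs=[v for v in range(int(c[1])-25,int(c[1])+14) if g[v,u]]
    if vs:
        v=max(vs); q=P[v-1,u]; r=q[:2]-O
        print(u,v,f[v,u],(r@[np.cos(th),np.sin(th)]).round(0),(r@[-np.sin(th),np.cos(th)]).round(0),q[2].round(0))
x0,y0=u0-28,int(c[1])-33
k=f[y0:y0+50,x0:x0+56].copy()
cv2.imwrite(f"pics/tip{sys.argv[1]}.png",cv2.resize(k,None,fx=12,fy=12,interpolation=cv2.INTER_NEAREST)[:,:,::-1])
E
python3 tip.py a
```

```text
t 4.3 p [ 387.8 -215.6   24.4] rpy [3.131 0.005 1.065] q [ 0.13  0.6   0.31  2.22 -0.47  0.38  1.9 ] F [ 0.1 -0.8  0.6] open -0.004
reader frame -209.3 -4.3
rows total dx -1.2 dy -2.7 dz 19.4 |20|  spin to align -0.001
tcp px [184.6 195.5] z 24.3
176 180 [51 32 34] -218.0 -47.0 111.0
177 180 [31 28 34] -214.0 -48.0 111.0
178 180 [41 30 34] -212.0 -45.0 110.0
179 182 [97 81 86] -213.0 -35.0 97.0
180 188 [90 81 87] -217.0 -18.0 64.0
181 189 [91 76 84] -214.0 -18.0 61.0
182 189 [90 76 81] -213.0 -13.0 58.0
183 189 [90 77 80] -208.0 -17.0 60.0
184 189 [89 75 81] -204.0 -20.0 63.0
185 189 [101  89  96] -203.0 -11.0 57.0
186 186 [103 106 108] -200.0 -8.0 67.0
187 172 [28 32 36] -199.0 17.0 104.0
```

View pics/tipa.png

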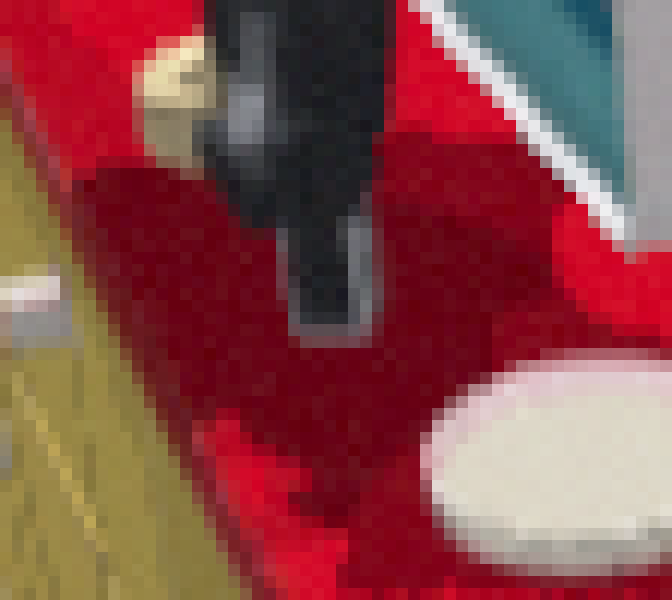

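Even shut, the tips look about 28 mm above the reported TCP, although the cameras put the table at 0 and the dish at 16 mm. I'll go down in small steps with the force as a guard.

>>> send_rows:
  series:
    - {"dx":0,"dy":-3,"dz":8,"spin":0}
    - {"dx":-1,"dy":0,"dz":7,"spin":0}
    - {"dx":0,"dy":0,"dz":4,"spin":0}
    - {"dx":0,"dy":0,"dz":0,"spin":0}
    - {"dx":0,"dy":0,"dz":0,"spin":0}
  hand: -0.06

```text
t: 4.77
tcp_pos: [383.7, -214.9, 2.1]
tool_rot: [3.133, 0.005, 1.065]
contact_force: [0.4, 0.5, 0.3]
opening: 0.47
```

```bash
python3 st.py 384.9 -215.4 5; python3 tip.py b
```

```text
t 4.7667 p [ 383.7 -214.9    2.1] rpy [3.133 0.005 1.065] q [ 0.17  0.64  0.27  2.23 -0.5   0.32  1.92] F [0.4 0.5 0.3] open 0.47
reader frame -213.3 -5.7
rows total dx 0.1 dy 1.3 dz -2.9 |3|  spin to align -0.001
tcp px [184.  201.3] z 2.2
176 189 [32 30 35] -218.0 -59.0 86.0
177 192 [87 69 74] -224.0 -34.0 59.0
178 197 [90 71 77] -220.0 -42.0 46.0
179 198 [95 72 78] -217.0 -41.0 42.0
180 198 [88 74 80] -216.0 -35.0 38.0
181 198 [84 73 77] -212.0 -37.0 39.0
182 198 [88 73 81] -208.0 -41.0 42.0
183 198 [107  96 104] -207.0 -31.0 36.0
184 197 [109 102 108] -202.0 -36.0 43.0
185 190 [26 31 33] -212.0 16.0 36.0
186 190 [27 31 31] -207.0 12.0 39.0
187 190 [34 19 27] -205.0 17.0 36.0
```

>>> send_rows:
  series:
    - {"dx":0,"dy":0,"dz":2,"spin":0}
    - {"dx":0,"dy":0,"dz":0,"spin":0}

```text
t: 4.98
tcp_pos: [383.7, -215.0, 0.1]
tool_rot: [3.133, 0.005, 1.065]
contact_force: [1.2, -0.4, 0.0]
opening: 0.473
```

>>> send_rows:
  series:
    - {"dx":0,"dy":0,"dz":3,"spin":0}
    - {"dx":0,"dy":0,"dz":3,"spin":0}

```text
t: 5.15
tcp_pos: [384.2, -215.2, -5.8]
tool_rot: [3.132, 0.005, 1.065]
contact_force: [0.6, 1.0, -0.3]
opening: 0.468
```

```bash
python3 st.py; python3 tip.py c|tail -8
```

```text
t 5.15 p [ 384.2 -215.2   -5.8] rpy [3.132 0.005 1.065] q [ 0.18  0.65  0.25  2.23 -0.5   0.3   1.93] F [ 0.6  1.  -0.3] open 0.468
reader frame -212.7 -5.7
181 200 [84 67 72] -212.0 -40.0 34.0
182 200 [85 68 74] -208.0 -41.0 35.0
183 200 [86 73 79] -207.0 -34.0 30.0
184 194 [101 100 105] -203.0 -31.0 51.0
185 192 [39 40 45] -211.0 11.0 32.0
186 192 [29 30 32] -209.0 16.0 29.0
187 192 [34 36 37] -204.0 9.0 33.0
188 191 [71 53 57] -203.0 18.0 32.0
```

There's no contact at TCP z = -5.8, so the reported TCP height really is offset and the camera is right. I'll keep lowering towards a true tip height of about 8 mm.

>>> send_rows:
  series:
    - {"dx":0,"dy":0,"dz":4,"spin":0}
    - {"dx":0,"dy":0,"dz":4,"spin":0}
    - {"dx":0,"dy":0,"dz":2,"spin":0}
    - {"dx":0,"dy":0,"dz":0,"spin":0}

```text
t: 5.53
tcp_pos: [384.1, -215.1, -17.6]
tool_rot: [3.133, 0.005, 1.065]
contact_force: [0.0, 0.5, -0.5]
opening: 0.469
```

```bash
python3 st.py; python3 tip.py d|tail -8
```

```text
t 5.5333 p [ 384.1 -215.1  -17.6] rpy [3.133 0.005 1.065] q [ 0.2   0.68  0.22  2.23 -0.51  0.27  1.94] F [ 0.   0.5 -0.5] open 0.469
reader frame -212.9 -5.7
181 203 [80 68 73] -213.0 -41.0 23.0
182 203 [78 65 70] -210.0 -39.0 22.0
183 203 [79 63 70] -207.0 -39.0 22.0
184 195 [ 98  98 102] -202.0 -35.0 49.0
185 201 [103  85  93] -203.0 -29.0 23.0
186 195 [29 30 31] -211.0 18.0 16.0
187 195 [28 32 36] -206.0 14.0 19.0
188 194 [63 57 58] -203.0 16.0 21.0
```

View pics/tipd.png

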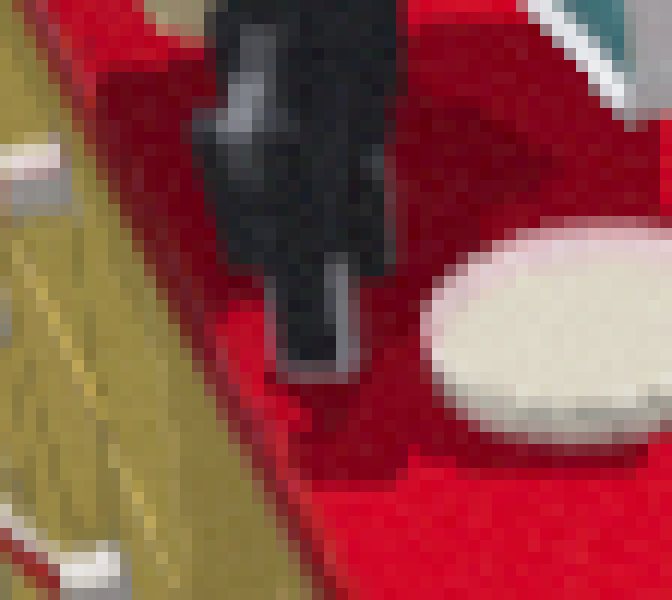

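>>> send_rows:
  series:
    - {"dx":0,"dy":0,"dz":2.5,"spin":0}
    - {"dx":0,"dy":0,"dz":2,"spin":0}
    - {"dx":0,"dy":0,"dz":1,"spin":0}
    - {"dx":0,"dy":0,"dz":0,"spin":0}

```text
t: 5.92
tcp_pos: [384.2, -215.3, -23.4]
tool_rot: [3.133, 0.005, 1.065]
contact_force: [-1.0, 0.4, 0.3]
opening: 0.468
```

```bash
python3 st.py; python3 tip.py e|tail -8
```

```text
t 5.9167 p [ 384.2 -215.3  -23.4] rpy [3.133 0.005 1.065] q [ 0.21  0.69  0.21  2.23 -0.52  0.26  1.94] F [-1.   0.4  0.3] open 0.468
reader frame -212.7 -5.8
181 204 [56 56 61] -215.0 -36.0 16.0
182 204 [58 56 61] -211.0 -39.0 17.0
183 204 [55 57 62] -208.0 -36.0 16.0
184 203 [91 94 99] -206.0 -32.0 18.0
185 202 [ 96  96 100] -203.0 -28.0 19.0
186 197 [54 32 36] -210.0 12.0 12.0
187 196 [24 26 28] -207.0 15.0 14.0
188 196 [48 42 44] -204.0 16.0 14.0
```

View pics/tipe.png

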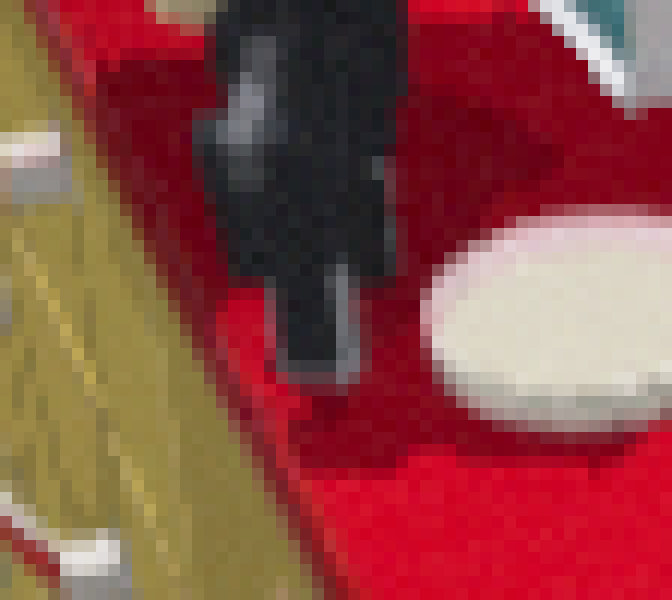

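```bash
python3 look.py 3 side
python3 - <<'E'
from h import *
s=dict(np.load("side3.npz"));P=cloud(s);f=s["frame"]
O=np.array([573.2,-313.]);th=-np.deg2rad(28.9)
roi=np.zeros((384,512),bool);roi[120:210,155:200]=1
g=roi&(f.max(2)<120)&(f.max(2).astype(int)-f.min(2)<25)
Q=P[g];r=Q[:,:2]-O;X=r@[np.cos(th),np.sin(th)];Y=r@[-np.sin(th),np.cos(th)];Z=Q[:,2]
for z in range(0,180,8):
    m=(Z>z)&(Z<=z+8)&(X>-300)&(X<-120)
    if m.sum()>3: print(z,m.sum(),"x",np.percentile(X[m],[3,97]).round(0),"y",np.percentile(Y[m],[3,97]).round(0))
E
```

```text
0 6 x [-280. -207.] y [-26. 138.]
8 16 x [-258. -203.] y [-40.  95.]
16 25 x [-220. -202.] y [-42.  14.]
24 18 x [-218. -203.] y [-42.  16.]
32 15 x [-217. -204.] y [-43.  19.]
40 8 x [-216. -202.] y [-37.  18.]
48 26 x [-227. -202.] y [-61.  95.]
56 28 x [-223. -201.] y [-61.  19.]
64 22 x [-222. -199.] y [-65.  27.]
72 35 x [-220. -197.] y [-67.  40.]
80 31 x [-226. -197.] y [-70.  19.]
88 35 x [-224. -196.] y [-72.   5.]
96 51 x [-224. -195.] y [-74. 221.]
104 53 x [-225. -195.] y [-70. 100.]
112 26 x [-224. -203.] y [-49. -10.]
120 18 x [-222. -204.] y [-48. -35.]
128 33 x [-238. -184.] y [-47. -22.]
136 59 x [-240. -179.] y [-46. -13.]
144 50 x [-240. -180.] y [-45. -10.]
152 55 x [-242. -179.] y [-43. -11.]
160 57 x [-244. -179.] y [-43. -14.]
168 63 x [-240. -177.] y [-44.  -8.]
176 67 x [-244. -183.] y [-41.  -6.]
```

View pics/side3.png

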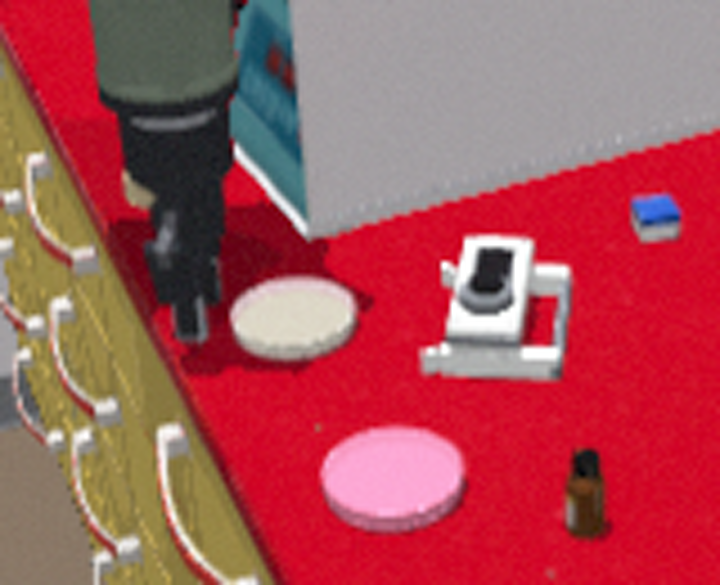

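The real gripper body starts at about z = 126, well above the reader, and the fingertips are at about 8–9 mm. Starting the push.

>>> send_rows:
  series:
    - {"dx":0,"dy":0,"dz":1.5,"spin":0}
    - {"dx":0,"dy":7,"dz":0,"spin":0}
    - {"dx":0,"dy":6,"dz":0,"spin":0}
    - {"dx":0,"dy":5,"dz":0,"spin":0}
    - {"dx":0,"dy":6,"dz":0,"spin":0}
    - {"dx":0,"dy":8,"dz":0,"spin":0}
    - {"dx":0,"dy":8,"dz":0,"spin":0}

```text
t: 6.6
tcp_pos: [422.2, -236.3, -24.1]
tool_rot: [3.133, 0.005, 1.065]
contact_force: [-0.4, -0.3, 0.1]
opening: 0.467
```

```bash
cat > dish.py <<'E'
import sys
from plant import manip
from h import *
O=np.array([573.2,-313.]);th=-np.deg2rad(28.9)
s=manip.snapshot("side");f=s["frame"];P=cloud(s)
hsv=cv2.cvtColor(f,cv2.COLOR_RGB2HSV)
m=(hsv[...,1]<75)&(hsv[...,2]>150)&(P[...,2]>9)&(P[...,2]<21)
R=P[...,:2]-O; X=R@[np.cos(th),np.sin(th)];Y=R@[-np.sin(th),np.cos(th)]
m&=(X>-210)&(X<60)&(np.abs(Y)<52)&(hsv[...,0]<60)
uv=np.argwhere(m)[:,::-1].astype(float)
# pixels of the top face only: depth-plane check, ray onto z=16
q=ray(s,uv,16)[:,:2]-O; x=q@[np.cos(th),np.sin(th)];y=q@[-np.sin(th),np.cos(th)]
print("dish side-view x",np.percentile(x,[1,50,99]).round(1),"y",np.percentile(y,[1,50,99]).round(1),"mean",x.mean().round(1),y.mean().round(1),len(x))
f=f[130:260,140:300]
cv2.imwrite(f"pics/side{sys.argv[1]}.png",cv2.resize(f,None,fx=4.5,fy=4.5,interpolation=cv2.INTER_CUBIC)[:,:,::-1])
E
python3 st.py; python3 dish.py 4
```

```text
t 6.6 p [ 422.2 -236.3  -24.1] rpy [3.133 0.005 1.065] q [ 0.19  0.73  0.25  2.12 -0.5   0.34  1.93] F [-0.4 -0.3  0.1] open 0.467
reader frame -169.3 -5.8
dish side-view x [-155.2 -115.7   32.2] y [-58.9 -18.6  39.3] mean -112.8 -17.8 309
```

View pics/side4.png

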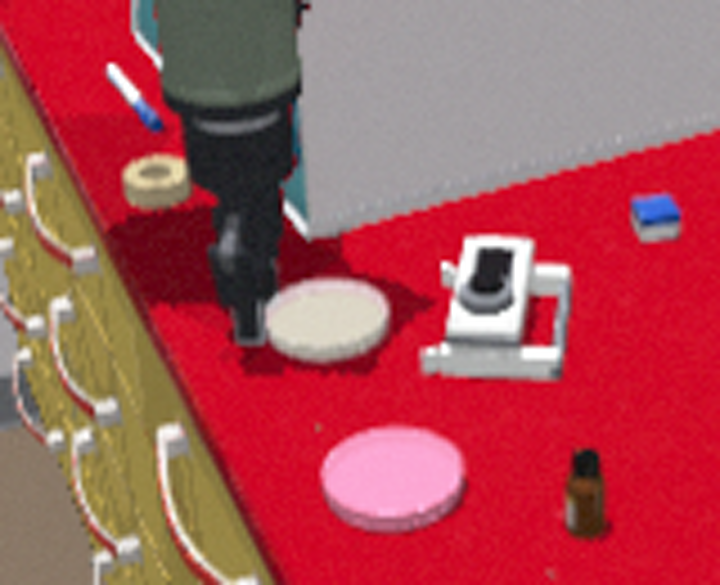

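>>> send_rows:
  series:
    - {"dx":1.2,"dy":7,"dz":0,"spin":0}
    - {"dx":1.2,"dy":7,"dz":0,"spin":0}
    - {"dx":1.2,"dy":7,"dz":0,"spin":0}
    - {"dx":1.2,"dy":7,"dz":0,"spin":0}
    - {"dx":1,"dy":6,"dz":0,"spin":0}
    - {"dx":0,"dy":0,"dz":0,"spin":0}

```text
t: 7.15
tcp_pos: [460.7, -249.9, -23.7]
tool_rot: [3.131, 0.005, 1.066]
contact_force: [0.3, 0.5, -0.7]
opening: 0.467
```

```bash
python3 st.py; python3 dish.py 5;python3 look.py 5 top
```

```text
t 7.15 p [ 460.7 -249.9  -23.7] rpy [3.131 0.005 1.066] q [ 0.17  0.76  0.29  2.02 -0.49  0.41  1.9 ] F [ 0.3  0.5 -0.7] open 0.467
reader frame -129.0 0.9
dish side-view x [-116.4  -75.7   33. ] y [-50.8 -13.1  46.8] mean -74.6 -12.0 308
```

View pics/side5.png

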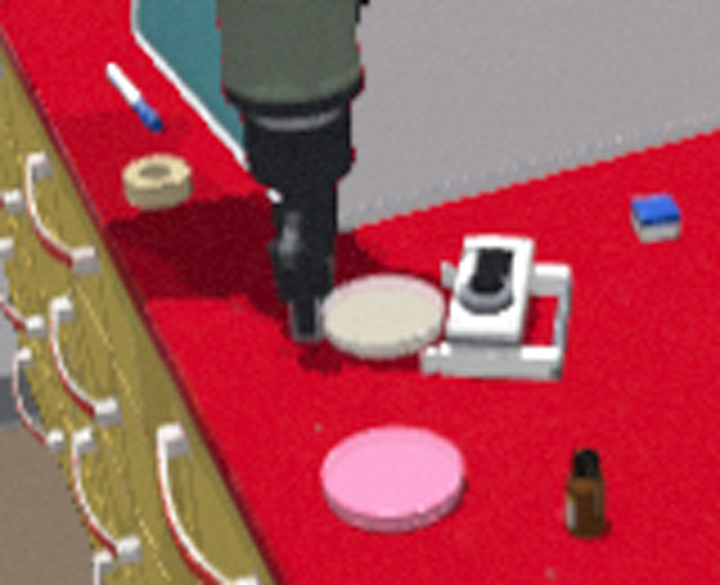

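View pics/top5.png

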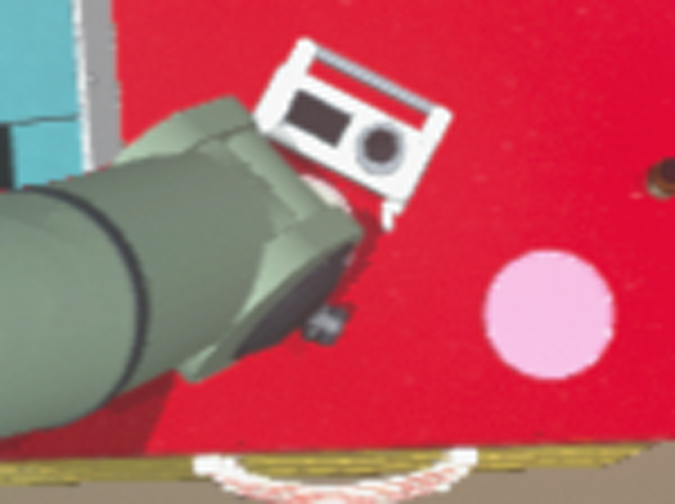

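>>> send_rows:
  series:
    - {"dx":-0.2,"dy":6,"dz":0,"spin":0}
    - {"dx":0,"dy":6,"dz":0,"spin":0}
    - {"dx":0,"dy":6,"dz":0,"spin":0}
    - {"dx":0,"dy":6,"dz":0,"spin":0}
    - {"dx":0,"dy":6,"dz":0,"spin":0}

```text
t: 7.67
tcp_pos: [486.1, -264.9, -23.5]
tool_rot: [3.134, 0.005, 1.065]
contact_force: [-0.3, -0.3, 0.6]
opening: 0.473
```

```bash
python3 st.py; python3 dish.py 6;python3 look.py 6 top
```

```text
t 7.6667 p [ 486.1 -264.9  -23.5] rpy [3.134 0.005 1.065] q [ 0.17  0.79  0.31  1.94 -0.48  0.47  1.89] F [-0.3 -0.3  0.6] open 0.473
reader frame -99.5 0.0
dish side-view x [-87.8 -56.2  42. ] y [-53.7 -13.   44.2] mean -53.9 -11.1 243
```

View pics/side6.png

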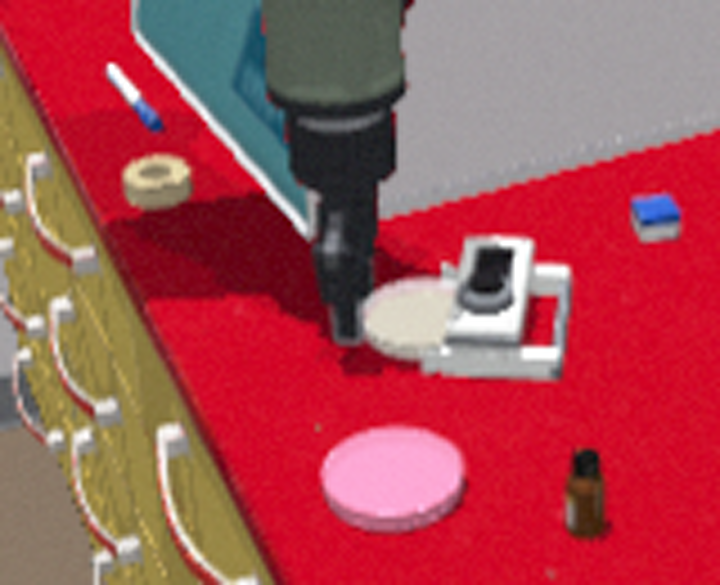

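The dish is entering the lane cleanly with no side force.

>>> send_rows:
  series:
    - {"dx":0,"dy":5.5,"dz":0,"spin":0}
    - {"dx":0,"dy":5.5,"dz":0,"spin":0}
    - {"dx":0,"dy":5.5,"dz":0,"spin":0}
    - {"dx":0,"dy":5.5,"dz":0,"spin":0}
    - {"dx":0,"dy":5.5,"dz":0,"spin":0}

```text
t: 8.18
tcp_pos: [511.7, -279.1, -23.4]
tool_rot: [3.134, 0.005, 1.065]
contact_force: [0.1, 0.6, 0.4]
opening: 0.469
```

```bash
python3 st.py; python3 dish.py 7
```

```text
t 8.1833 p [ 511.7 -279.1  -23.4] rpy [3.134 0.005 1.065] q [ 0.17  0.82  0.32  1.87 -0.47  0.52  1.87] F [0.1 0.6 0.4] open 0.469
reader frame -70.2 -0.1
dish side-view x [-60.2 -42.4  40.2] y [-48.4 -13.   45.6] mean -39.7 -10.9 111
```

View pics/side7.png

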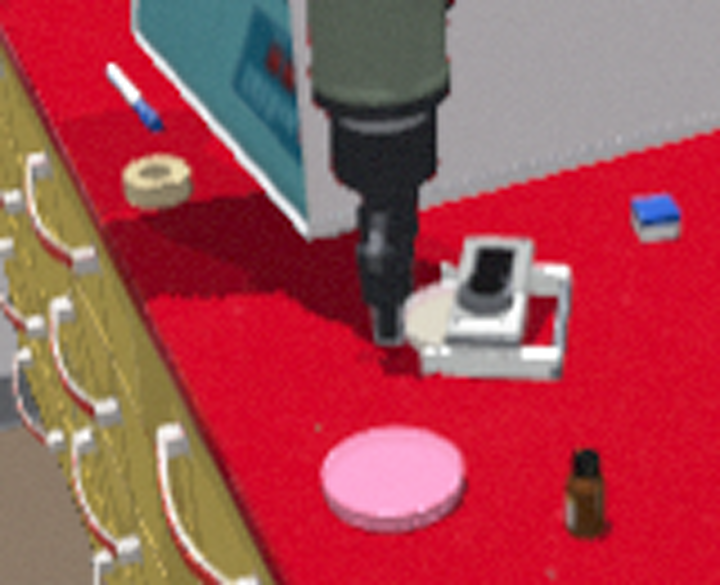

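>>> send_rows:
  series:
    - {"dx":0,"dy":4,"dz":0,"spin":0}
    - {"dx":0,"dy":4,"dz":0,"spin":0}
    - {"dx":0,"dy":3,"dz":0,"spin":0}
    - {"dx":0,"dy":2,"dz":0,"spin":0}

```text
t: 8.57
tcp_pos: [525.2, -286.6, -23.4]
tool_rot: [3.133, 0.005, 1.065]
contact_force: [-0.2, 0.5, 0.4]
opening: 0.471
```

>>> send_rows:
  series:
    - {"dx":0,"dy":2,"dz":0,"spin":0}
    - {"dx":0,"dy":2,"dz":0,"spin":0}

```text
t: 8.73
tcp_pos: [528.9, -288.7, -23.4]
tool_rot: [3.134, 0.005, 1.065]
contact_force: [-0.9, 0.5, -0.4]
opening: 0.469
```

```bash
python3 st.py; python3 dish.py 8;python3 look.py 8 top
```

```text
t 8.7333 p [ 528.9 -288.7  -23.4] rpy [3.134 0.005 1.065] q [ 0.17  0.84  0.33  1.81 -0.46  0.56  1.86] F [-0.9  0.5 -0.4] open 0.469
reader frame -50.5 -0.1
dish side-view x [-40.4  26.6  43.8] y [-42.9 -13.   46. ] mean 11.2 -10.4 87
```

View pics/side8.png

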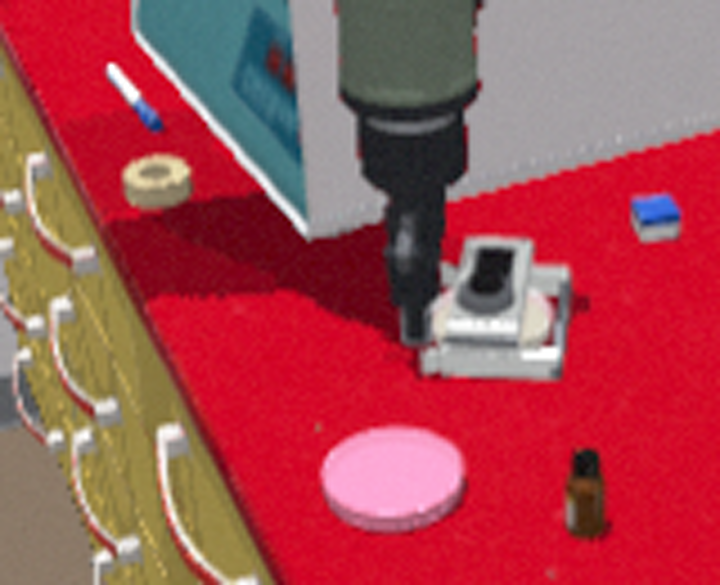

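View pics/top8.png

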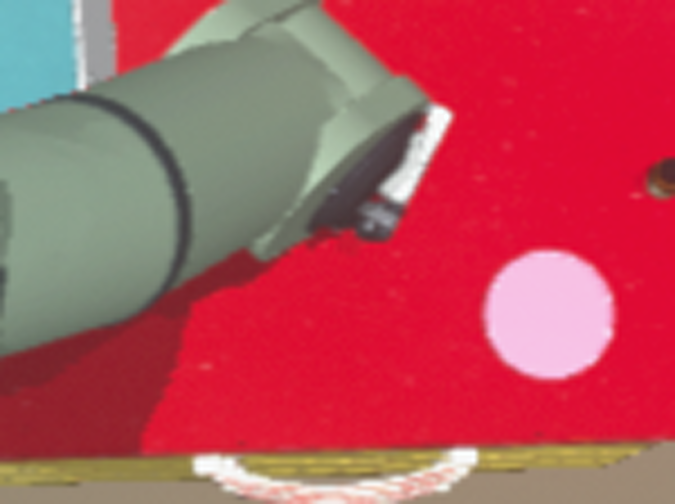

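Almost home, with the dish near the stop bar in the side view. I'll close the last millimetres in small steps and watch the force.

>>> send_rows:
  series:
    - {"dx":0,"dy":1,"dz":0,"spin":0}
    - {"dx":0,"dy":1,"dz":0,"spin":0}

```text
t: 9.0
tcp_pos: [530.6, -289.6, -23.4]
tool_rot: [3.134, 0.005, 1.065]
contact_force: [-1.5, 0.2, 0.1]
opening: 0.471
```

>>> send_rows:
  series:
    - {"dx":0,"dy":1,"dz":0,"spin":0}
    - {"dx":0,"dy":1,"dz":0,"spin":0}

```text
t: 9.17
tcp_pos: [531.1, -289.8, -23.7]
tool_rot: [3.137, 0.005, 1.065]
contact_force: [-6.8, 3.7, 4.7]
opening: 0.473
```

```bash
python3 st.py; python3 dish.py 9
python3 - <<'E'
import cv2
f=cv2.imread("pics/side9.png"); cv2.imwrite("pics/side9z.png",cv2.resize(f[220:400,360:600],None,fx=3,fy=3))
E
```

```text
t 9.1667 p [ 531.1 -289.8  -23.7] rpy [3.137 0.005 1.065] q [ 0.17  0.84  0.33  1.8  -0.46  0.57  1.86] F [-6.8  3.7  4.7] open 0.473
reader frame -48.0 -0.0
dish side-view x [-37.8  29.   45.8] y [-43.7  -8.8  53.1] mean 18.8 -8.4 91
```

View pics/side9z.png

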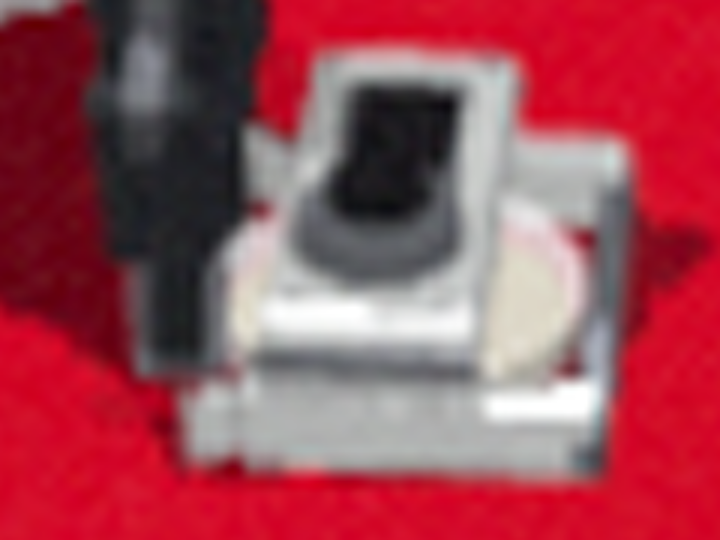

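Contact force rose to about 8 N against the push, so the dish is against the stop. Backing off straight and then raising.

>>> send_rows:
  series:
    - {"dx":0,"dy":-4,"dz":0,"spin":0}
    - {"dx":0,"dy":-10,"dz":0,"spin":0}
    - {"dx":0,"dy":-15,"dz":0,"spin":0}
    - {"dx":0,"dy":-15,"dz":0,"spin":0}
    - {"dx":0,"dy":-10,"dz":-10,"spin":0}
    - {"dx":0,"dy":0,"dz":-30,"spin":0}
    - {"dx":0,"dy":0,"dz":-35,"spin":0}
    - {"dx":0,"dy":0,"dz":-35,"spin":0}
    - {"dx":0,"dy":0,"dz":-10,"spin":0}
  hand: -0.06

```text
t: 9.97
tcp_pos: [478.1, -260.8, 97.4]
tool_rot: [3.141, 0.006, 1.064]
contact_force: [0.8, 0.3, 1.0]
opening: 0.47
```

```bash
python3 st.py; python3 look.py 10 side top
```

```text
t 9.9667 p [ 478.1 -260.8   97.4] rpy [3.141 0.006 1.064] q [ 0.06  0.59  0.45  1.93 -0.38  0.71  1.8 ] F [0.8 0.3 1. ] open 0.47
reader frame -108.5 -0.3
```

View pics/side10.png

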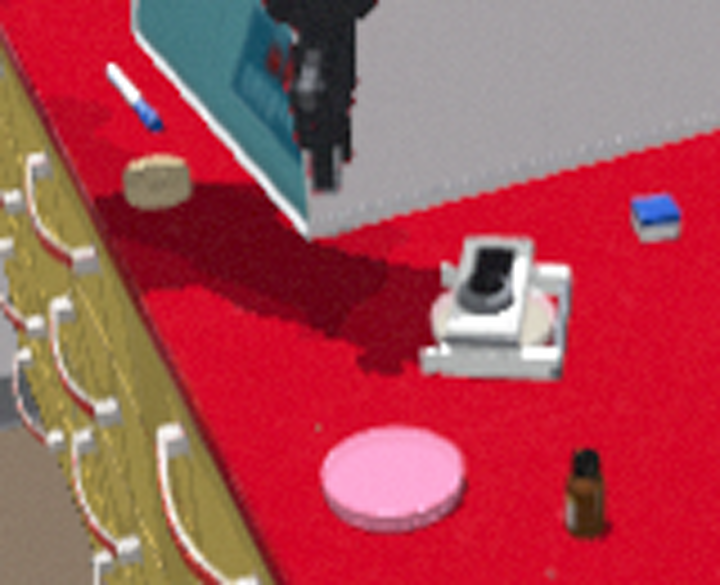

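View pics/top10.png

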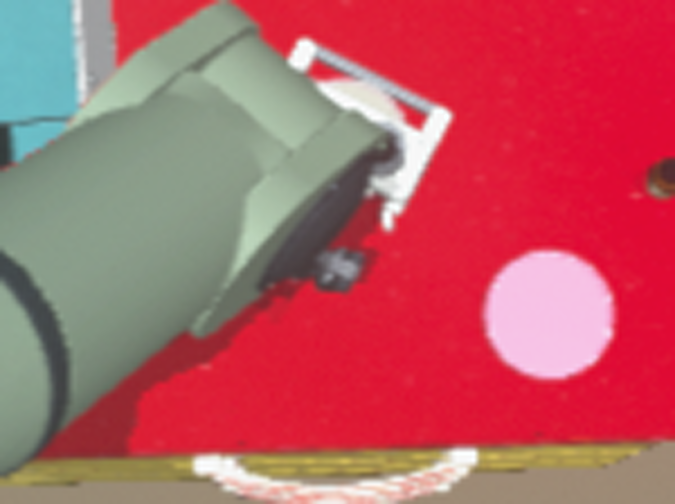

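```bash
python3 - <<'E'
from h import *
t=dict(np.load("top0.npz")); f=t["frame"].astype(int)
m=np.zeros((384,512),np.uint8); m[196:209,258:271]=(f[196:209,258:271].max(2)<150)
N,l,st,ce=cv2.connectedComponentsWithStats(m)
for i in range(1,N): print(st[i],ce[i],ray(t,ce[i],64).round(1))
w=(150-np.clip(f.max(2),60,150))[196:209,258:271]; v,u=np.mgrid[196:209,258:271]; print(ray(t,[(u*w).sum()/w.sum(),(v*w).sum()/w.sum()],64).round(1))
s=dict(np.load("side2.npz"))
O=np.array([573.2,-313.]);th=-np.deg2rad(28.9)
W=lambda x,y,z:[O[0]+x*np.cos(th)-y*np.sin(th),O[1]+x*np.sin(th)+y*np.cos(th),z]
for z in(40,50,60): print(z,proj(s,W(-209,-4.3-14.5,z)))
E
python3 st.py 558.5 -339.5 85
```

```text
[261 198   8   8  48] [264.16666667 201.9375    ] [[ 559.3 -338.    64. ]]
[[ 559.3 -337.7   64. ]]
40 [[183.2628416  193.76170332]]
50 [[182.95308034 191.11211943]]
60 [[182.64059987 188.4417911 ]]
t 10.0667 p [ 478.1 -260.3   95.4] rpy [-3.141  0.006  1.064] q [ 0.07  0.6   0.45  1.93 -0.38  0.7   1.8 ] F [0.7 0.2 0.1] open 0.47
reader frame -108.7 0.2
rows total dx -30.3 dy 108.7 dz 10.4 |113|  spin to align -0.002
```

>>> send_rows:
  series:
    - {"dx":-4.2,"dy":15.5,"dz":0,"spin":0}
    - {"dx":-4.2,"dy":15.5,"dz":0,"spin":0}
    - {"dx":-4.2,"dy":15.5,"dz":0,"spin":0}
    - {"dx":-4.2,"dy":15.5,"dz":0,"spin":0}
    - {"dx":-4.2,"dy":15.5,"dz":0,"spin":0}
    - {"dx":-4.2,"dy":15.5,"dz":0,"spin":0}
    - {"dx":-4,"dy":15,"dz":0,"spin":0}
    - {"dx":0,"dy":0,"dz":0,"spin":0}
  hand: -1

```text
t: 10.73
tcp_pos: [559.9, -338.1, 86.4]
tool_rot: [-3.135, 0.003, 1.067]
contact_force: [-0.0, -0.2, -0.5]
opening: 0.004
```

```bash
python3 st.py 559 -338.5 60; python3 look.py 11 side
```

```text
t 10.7333 p [ 559.9 -338.1   86.4] rpy [-3.135e+00  3.000e-03  1.067e+00] q [ 0.18  0.76  0.44  1.62 -0.39  0.85  1.84] F [-0.  -0.2 -0.5] open 0.004
reader frame 0.5 -28.4
rows total dx -0.7 dy -0.6 dz 26.4 |26|  spin to align 0.001
```

View pics/side11.png

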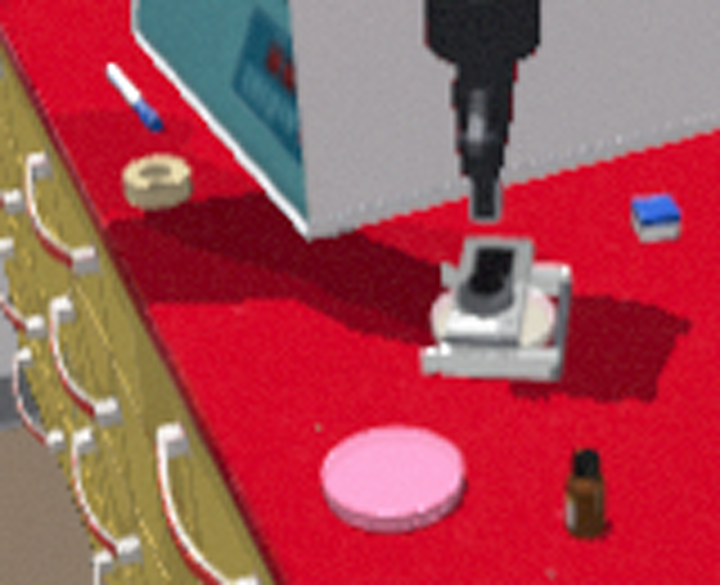

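>>> send_rows:
  series:
    - {"dx":-0.7,"dy":-0.6,"dz":12,"spin":0}
    - {"dx":0,"dy":0,"dz":10,"spin":0}
    - {"dx":0,"dy":0,"dz":8,"spin":0}
    - {"dx":0,"dy":0,"dz":4,"spin":0}
    - {"dx":0,"dy":0,"dz":0,"spin":0}

```text
t: 11.2
tcp_pos: [554.6, -334.9, 45.3]
tool_rot: [-3.129, 0.002, 1.067]
contact_force: [0.3, -0.7, 0.0]
opening: -0.005
```

```bash
python3 st.py 559 -338.5 60; python3 tip.py k|tail -9; python3 look.py 12 side
```

```text
t 11.2 p [ 554.6 -334.9   45.3] rpy [-3.129e+00  2.000e-03  1.067e+00] q [ 0.19  0.8   0.41  1.65 -0.41  0.78  1.86] F [ 0.3 -0.7  0. ] open -0.005
reader frame -5.7 -28.1
rows total dx -1.1 dy 5.6 dz -14.7 |16|  spin to align 0.001
246 206 [107 107 109] -3.0 -63.0 35.0
247 199 [92 93 95] -1.0 -47.0 51.0
248 199 [100 100 105] 2.0 -47.0 51.0
249 206 [100 102 108] 7.0 -62.0 35.0
250 206 [ 99 101 104] 10.0 -62.0 35.0
251 206 [100 102 107] 13.0 -64.0 37.0
252 206 [103 103 108] 16.0 -67.0 39.0
253 206 [100 100 107] 19.0 -62.0 36.0
254 206 [101 102 106] 22.0 -61.0 35.0
```

View pics/side12.png

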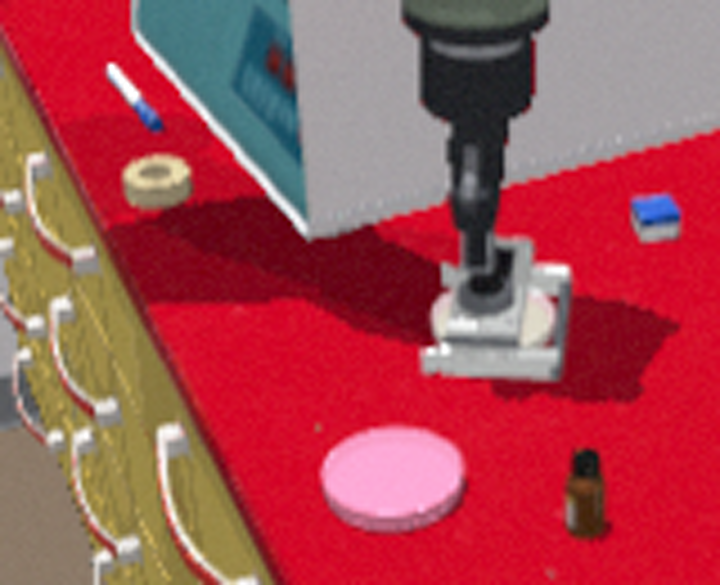

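>>> send_rows:
  series:
    - {"dx":-1,"dy":3,"dz":0,"spin":0}
    - {"dx":0,"dy":3,"dz":0,"spin":0}
    - {"dx":0,"dy":0,"dz":0,"spin":0}

```text
t: 11.55
tcp_pos: [561.0, -339.6, 47.6]
tool_rot: [-3.132, 0.002, 1.067]
contact_force: [0.9, -0.5, 0.3]
opening: 0.004
```

```bash
python3 st.py 559 -338.5 40; python3 tip.py m>/dev/null
```

```text
t 11.55 p [ 561.  -339.6   47.6] rpy [-3.132e+00  2.000e-03  1.067e+00] q [ 0.2   0.81  0.41  1.63 -0.41  0.8   1.85] F [ 0.9 -0.5  0.3] open 0.004
reader frame 2.2 -29.2
rows total dx -0.0 dy -2.3 dz 7.6 |8|  spin to align 0.001
```

View pics/tipm.png

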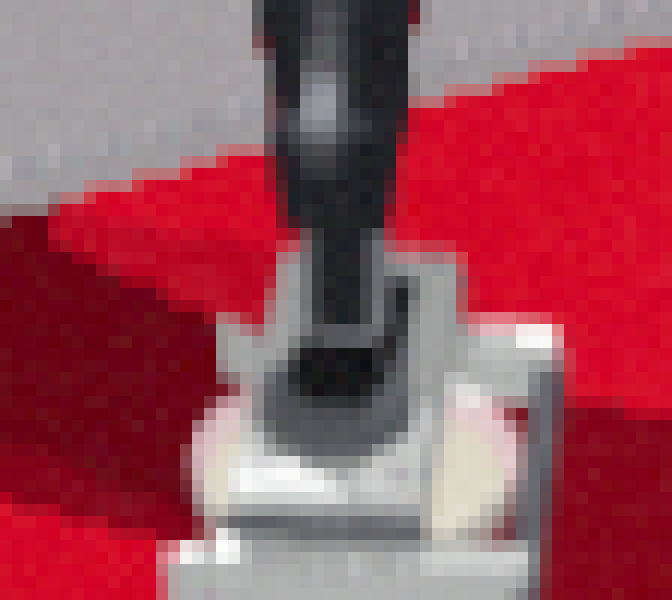

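>>> send_rows:
  series:
    - {"dx":0,"dy":0,"dz":3,"spin":0}
    - {"dx":0,"dy":0,"dz":3,"spin":0}
    - {"dx":0,"dy":0,"dz":2,"spin":0}
    - {"dx":0,"dy":0,"dz":0,"spin":0}

```text
t: 11.93
tcp_pos: [561.2, -339.8, 39.5]
tool_rot: [-3.133, 0.002, 1.067]
contact_force: [-0.4, 0.3, 0.9]
opening: -0.002
```

>>> send_rows:
  series:
    - {"dx":0,"dy":0,"dz":1.5,"spin":0}
    - {"dx":0,"dy":0,"dz":1,"spin":0}

```text
t: 12.1
tcp_pos: [561.2, -339.8, 36.9]
tool_rot: [-3.133, 0.002, 1.067]
contact_force: [-0.1, 0.0, 2.9]
opening: 0.001
```

```bash
python3 st.py 559 -338.5 40
```

```text
t 12.1 p [ 561.2 -339.8   36.9] rpy [-3.133e+00  2.000e-03  1.067e+00] q [ 0.2   0.82  0.4   1.64 -0.42  0.78  1.86] F [-0.1  0.   2.9] open 0.001
reader frame 2.5 -29.2
rows total dx 0.0 dy -2.6 dz -3.1 |4|  spin to align 0.001
```

>>> send_rows:
  series:
    - {"dx":0,"dy":0,"dz":1,"spin":0}
    - {"dx":0,"dy":0,"dz":1,"spin":0}

```text
t: 12.27
tcp_pos: [561.2, -339.8, 34.9]
tool_rot: [-3.133, 0.002, 1.067]
contact_force: [-0.6, 0.4, 3.1]
opening: -0.001
```

>>> send_rows:
  series:
    - {"dx":0,"dy":0,"dz":1,"spin":0}
    - {"dx":0,"dy":0,"dz":0.8,"spin":0}

```text
t: 12.43
tcp_pos: [561.4, -339.9, 34.6]
tool_rot: [-3.134, 0.001, 1.067]
contact_force: [-7.3, 4.9, 22.5]
opening: -0.004
```

>>> send_rows:
  series:
    - {"dx":0,"dy":0,"dz":0.8,"spin":0}

```text
t: 12.52
tcp_pos: [561.4, -339.8, 34.7]
tool_rot: [-3.134, 0.001, 1.067]
contact_force: [-4.2, 3.8, 16.9]
opening: 0.004
```

The key bottomed out: force rose from 3 N to about 20 N and stopped after roughly 5 mm of travel. Letting go and moving clear, then checking.

>>> send_rows:
  series:
    - {"dx":0,"dy":0,"dz":-4,"spin":0}
    - {"dx":0,"dy":0,"dz":-10,"spin":0}
    - {"dx":0,"dy":0,"dz":-20,"spin":0}
    - {"dx":0,"dy":0,"dz":-25,"spin":0}
    - {"dx":0,"dy":-15,"dz":-25,"spin":0}
    - {"dx":0,"dy":-25,"dz":-15,"spin":0}
    - {"dx":0,"dy":-30,"dz":-10,"spin":0}
    - {"dx":0,"dy":-30,"dz":0,"spin":0}
    - {"dx":0,"dy":-30,"dz":0,"spin":0}
    - {"dx":0,"dy":-15,"dz":0,"spin":0}

```text
t: 13.35
tcp_pos: [431.2, -268.8, 151.9]
tool_rot: [-3.135, 0.001, 1.067]
contact_force: [0.3, -0.4, 0.8]
opening: 0.003
```

>>> send_rows:
  series:
    - {"dx":10,"dy":-15,"dz":0,"spin":0}
    - {"dx":20,"dy":-5,"dz":0,"spin":0}
    - {"dx":20,"dy":0,"dz":0,"spin":0}
    - {"dx":10,"dy":0,"dz":0,"spin":0}
    - {"dx":0,"dy":0,"dz":0,"spin":0}

```text
t: 13.77
tcp_pos: [439.0, -203.4, 154.9]
tool_rot: [-3.136, -0.002, 1.064]
contact_force: [0.1, -0.4, -0.2]
opening: 0.002
```

```bash
python3 st.py; python3 look.py 13 side top
python3 - <<'E'
from h import *
O=np.array([573.2,-313.]);th=-np.deg2rad(28.9)
t=dict(np.load("top13.npz"));f=t["frame"]
cv2.imwrite("pics/topf.png",cv2.resize(f[172:228,225:295],None,fx=10,fy=10,interpolation=cv2.INTER_CUBIC)[:,:,::-1])
s=dict(np.load("side13.npz"));f=s["frame"]
cv2.imwrite("pics/sidef.png",cv2.resize(f[178:220,228:275],None,fx=14,fy=14,interpolation=cv2.INTER_CUBIC)[:,:,::-1])
for n in("top","side"):
    a=dict(np.load(n+"0.npz"))["frame"].astype(int);b=dict(np.load(n+"13.npz"))["frame"].astype(int)
    d=(abs(a-b).max(2)>60).astype(np.uint8); N,l,st,ce=cv2.connectedComponentsWithStats(d)
    print(n,[st[i].tolist() for i in range(1,N) if st[i,4]>12])
E
```

```text
t 13.7667 p [ 439.  -203.4  154.9] rpy [-3.136e+00 -2.000e-03  1.064e+00] q [-0.08  0.42  0.51  2.03 -0.29  0.77  1.68] F [ 0.1 -0.4 -0.2] open 0.002
reader frame -170.4 31.1
top [[190, 182, 10, 20, 49], [81, 186, 182, 118, 6626], [252, 187, 18, 10, 72], [162, 198, 21, 23, 214], [184, 202, 5, 10, 23], [198, 205, 3, 11, 25], [173, 217, 26, 9, 123], [8, 278, 5, 4, 20], [29, 278, 7, 6, 28], [51, 279, 5, 6, 24], [67, 281, 4, 4, 15], [18, 283, 19, 7, 62], [56, 289, 49, 32, 201], [0, 306, 77, 78, 3214], [86, 324, 17, 16, 158], [103, 326, 4, 15, 41], [138, 341, 11, 7, 40], [173, 340, 17, 9, 66], [104, 343, 19, 35, 412], [117, 349, 19, 13, 92], [128, 357, 5, 9, 19], [62, 358, 35, 26, 290], [190, 370, 3, 14, 34]]
side [[0, 0, 94, 80, 2543], [122, 0, 88, 150, 4770], [0, 67, 5, 5, 17], [6, 66, 15, 3, 21], [0, 70, 46, 48, 1346], [45, 84, 24, 58, 458], [37, 117, 11, 15, 57], [132, 119, 5, 8, 22], [0, 134, 9, 22, 93], [159, 166, 83, 44, 1624], [79, 168, 21, 16, 154], [97, 194, 8, 8, 29], [255, 194, 9, 13, 80], [151, 196, 3, 14, 21], [54, 206, 13, 3, 19], [156, 225, 4, 10, 18], [161, 252, 4, 12, 17]]
```

View pics/topf.png

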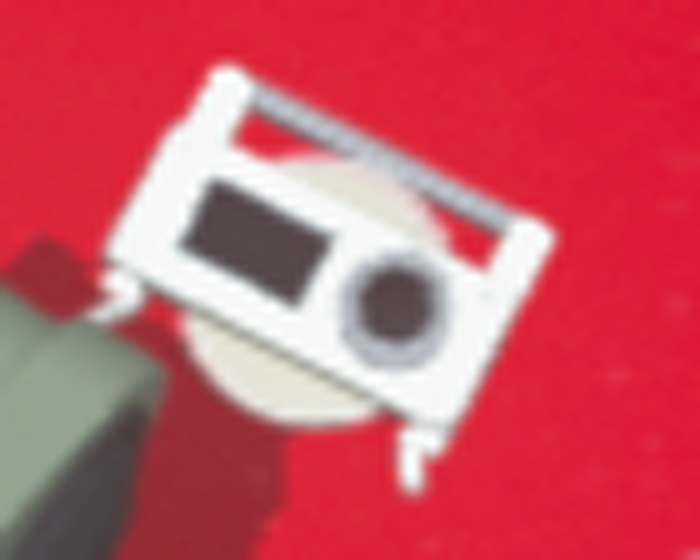

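View pics/sidef.png

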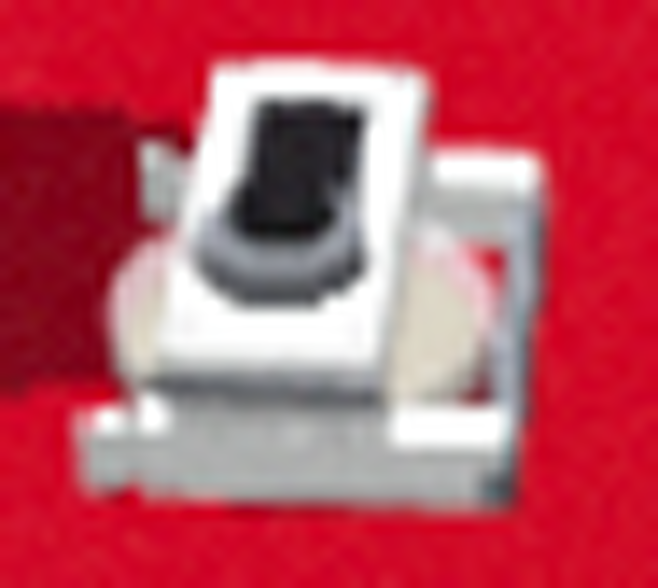

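View pics/side13.png

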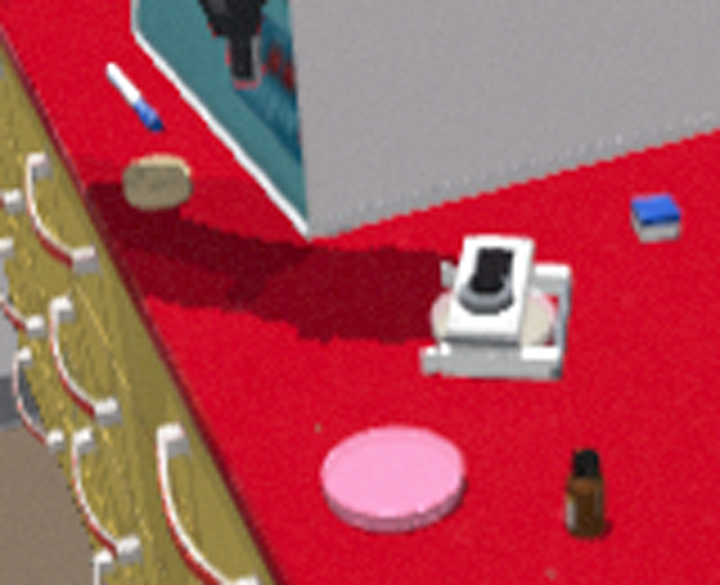

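The top view shows the dish's rear rim meeting the bar at about (263,189). I'll check that numerically from the visible rim arcs.

Run:
```python
from h import *
from scipy.optimize import least_squares
O=np.array([573.2,-313.]);th=-np.deg2rad(28.9)
t=dict(np.load("top13.npz"));f=t["frame"].astype(float)
g=f[...,1] # green: red table low, dish high
pts=[]
def rf(x,y,z):
    return [O[0]+x*np.cos(th)-y*np.sin(th),O[1]+x*np.sin(th)+y*np.cos(th),z]
for (rng,sgn) in ((range(130,231,5),-1),):
    for a in rng:
        if 1:
            d=np.deg2rad(a); R=np.arange(30,60,.5)
            uv=proj(t,[rf(1+r*np.cos(d),r*np.sin(d),16) for r in R]).astype(np.float32)
            v=cv2.remap(g.astype(np.float32),uv[:,:1],uv[:,1:],cv2.INTER_LINEAR)[:,0]
            k=np.where((v[:-1]>110)&(v[1:]<=110))[0]
            if len(k): pts.append([a,R[k[0]]])
P=np.array(pts);print(P.T)
for lo,hi in((130,230),(145,215),(150,205)):
    p=P[(P[:,0]>=lo)&(P[:,0]<=hi)&(P[:,1]<52)];a=np.deg2rad(p[:,0]);X=1+p[:,1]*np.cos(a);Y=p[:,1]*np.sin(a)
    r=least_squares(lambda q:np.hypot(X-q[0],Y-q[1])-45,[0,0]);print(lo,hi,r.x.round(2),np.abs(r.fun).max().round(2))
```

```text
[[130.  135.  140.  145.  150.  155.  160.  165.  170.  175.  180.  185.
  190.  195.  200.  205.  210.  215.  220.  225.  230. ]
 [ 45.5  46.   45.5  46.   45.5  45.5  45.5  45.5  45.5  45.5  45.   45.5
   45.   45.   45.   45.   45.   45.   45.   45.   45.5]]
130 230 [0.63 0.49] 0.64
145 215 [0.68 0.72] 0.32
150 205 [0.72 0.69] 0.29
```

The dish centre is at reader x ≈ +0.7 mm, y ≈ +0.6 mm, and home is about +1 mm. The key stands proud again, so I'm handing in.

```bash
python3 -c "
from plant import manip
print(manip.close_job())"
```

```text
the job is handed in; nothing more can be done
None
```

I pushed the dish flat across the worktop and under the reader's bridge to the stop bar. Then I pressed the start key, let go and moved the arm clear. The job was handed in at about 14 s of the 51 s allowed, and no verdict was reported.

- **Dish:** the push force rose to about 8 N when it met the stop. Afterwards its rim in the top view put its centre at reader x +0.7 mm, y +0.6 mm; fully home is about +1 mm. The dish slid smoothly and I saw no tipping.
- **Start key:** contact began at TCP z of about 39.5 mm and stopped hard at 34.6 mm. That is about 5 mm of travel, with 17–22 N at the bottom. The last pictures show the key standing proud again.
- **Other things:** the bottle, the coverslip box and the pink look-alikes showed no change from the first pictures. The tape roll lay in the gripper's shadow in the last side view, so I judged it by eye; it looked unmoved.
- **Disagreement:** the fingertips sat about 30 mm higher than the reported TCP height. I used the cameras and the contact force for height instead, which is why the TCP read about -24 mm during the push.

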